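Unlatch and pry open the stuck paint chest

TASK

Turn the black latch knob of the steel paint chest clockwise until it clicks past its detent and its tongue stays clear of the lid. Then put the blade of the pry bar over the round rest and under the lid's lip and lever the tight lid loose against the rest, so that it springs open; do not lift the lid with the gripper. Lay the bar down flat on the bench again, let go of it, and leave the other things where they are.

Things in the scene. Friction and masses are not known exactly. Their poses are not given: they have to be found in the camera images.
- chest: Fixed grey steel paint chest, 170 x 180 mm, 125 mm high without its lid. Origin: centre of its underside, on the bench. x points from its front (lip and rest) to the hinge at the back, z up. A latch pedestal (70 x 80 mm, 125 mm high) with the knob on top stands on its +y side.
- knob (a joint): Angle of the latch knob (rad), grows clockwise seen from above. 0: latched, tongue over the lid's edge. A sprung detent holds it at 0 and at 1.3 (unlatched, tongue clear), with a stop at each. The torque against turning is about 0.3 N m up to 0.4 and nil at 0.65; beyond, the spring snaps the released knob on to 1.3.
- knob_grip (a point): On the knob's axis, at the height to grip, 163 mm above the bench; chest x = -50, y = 124 mm. Black upright wing 64 mm long (this frame's y), 16 mm thick (x), top at 177 mm, on a 56 mm disc. The frame turns with the knob; at joint 0 it is parallel to the chest's. Under the wing, 135 to 141 mm above the bench, a steel tongue reaches 56 mm from the axis toward -y.
- lid (a joint): Opening angle of the steel lid (rad), 0 shut, 0.85 open. 192 x 180 x 8 mm, hinged along the chest's back. A stiff catch holds it: about 15 N up at the lip loosens it; when the lip has risen 8 to 10 mm (0.04 to 0.05 rad) the catch lets go and a spring raises the lid by itself, past 0.5 within 2 s, to rest near 0.8. Under the tongue it cannot rise.
- lip (a point): Middle of the place to pry: underside of the lid's front edge, 125 mm above the bench when shut (chest x = -107, y = -20 mm). The lid overhangs the front wall by 22 mm, so there is 22 mm of room behind this point under the lid. The frame moves with the lid; shut, it is parallel to the chest's.
- rest_top (a point): Top middle of the rest, the fulcrum: fixed round steel bar 10 mm thick, 82 mm free between two side brackets whose tops lie 3 mm below its top, along the chest's y. It is 114 mm above the bench, 11 mm lower than the lip and 23 mm in front of it (chest x = -130, y = -20 mm). Frame parallel to the chest's. Free space in front of it down to the bench.
- rest: The rest (fulcrum) itself, same origin as point rest_top.
- prybar: Loose pry bar, 198 mm long, 0.2 kg, lying beside another tool: brown wooden handle 100 x 26 x 22 mm and flat steel blade 24 mm wide, 4 mm thick, at mid-height of the handle. x from handle to tip, z up. Origin: underside of the handle, under the grip point; the handle reaches from x = -55 to +45 mm, the blade to x = 143 mm.
- prybar_grip (a point): Middle of the pry bar's handle, 11 mm above the body's origin; the place to grip it, across its 26 mm width.
- prybar_tip (a point): Tip of the blade, 143 mm ahead of prybar_grip along the bar's x axis, at mid-thickness of the blade.
- spatula: Bystander: painter's spatula with a wooden handle, 200 mm long, lying near the pry bar. Origin under its middle.
- jar_a: Bystander: reddish pigment jar, 68 mm wide, 100 mm high. Origin under its centre.
- jar_b: Bystander: amber glass jar, 68 mm wide, 100 mm high. Origin under its centre.
- small_jar: Bystander: small clear jar, 54 mm wide, 60 mm high. Origin under its centre.
- sand_block: Bystander: cork sanding block, 70 x 100 x 30 mm. Origin under its centre.
- black_tin: Bystander: black tin, 100 mm wide, 110 mm high. Origin under its centre.
- brush: Bystander: brush, 220 mm long. Origin under its middle.
- palette: Bystander: white round plate used as a palette, 200 mm wide, 18 mm high. Origin under its centre.
Mind the look-alikes: they are no part of the job. Of the things like the prybar, leave any that is orange or red; of the rest the larger one is meant.

How it is judged:
On the way, in this order (a step that is already met when the one before it is completed fails the run):
1. the latch knob has clicked past its detent (beyond 1.15 rad) while the lid is still shut (value of joint knob above 1.15 rad and value of joint lid below 0.015 rad), for 0.2 s.
2. the pry bar, bearing on the rest, pushes the lid up off its seat (over 0.015 rad, over 2 N on each) (value of joint lid above 0.015 rad and contact force between prybar and lid above 2 N and contact force between prybar and rest above 2 N).
3. the lid has sprung open (beyond 0.5 rad) (value of joint lid above 0.5 rad), for 0.1 s.
At the end, for the whole second after the job is handed in: The knob rests past its detent (beyond 1.15 rad), the lid stands open (beyond 0.5 rad), and the pry bar lies flat and still on the bench (within 7 degrees of level, middle of its grip lower than 30 mm), released. The bystanders are within 40 mm of where they stood (value of joint knob above 1.15 rad and value of joint lid above 0.5 rad and height (world z) of prybar_grip below 0.03 m and angle between prybar's own x axis and vertical between 1.45 and 1.69 rad and linear speed of prybar below 0.03 m/s and contact force between prybar and the fingers below 0.1 N); the robot touches nothing.
It fails at once if the fingers push or lift the lid (over 5 N) (contact force between the fingers and lid above 5 N).
It fails at once if a bystander was moved more than 40 mm (distance of any of spatula, jar_a, jar_b, small_jar, sand_block, black_tin, brush, palette from where it was at the start of the episode above 0.04 m).
It also fails if it takes over 54 s, if anything falls off the work surface, if the arm or the gripper's body presses on something with over 40 N, if the wrist force passes 120 N, or if a joint passes its speed limit or range.

ROBOT

A 7-joint arm with a two-finger parallel gripper is mounted at the origin on the work surface. World frame = base frame: x ahead of the robot, y to its left, z up, the work surface at z = 0. Lengths are in m, angles in rad, forces in N, time in s.
With the tool pointing down it reaches from about 0.425 to 0.875 m from the base axis. Payload 4.7 kg.
Tool frame: the origin (TCP) lies at the very end of the fingers, on their centre line; the grasp point (between the pads) lies 19 mm behind it; z points along the fingers, y is the line along which they close (so a half turn about z gives the same grasp; the last joint's range is limited). The gripper opens to 87 mm and grips with 3 to 60 N. Pads are 19 mm wide; open, the fingers measure 117 mm over their backs; the gripper's body (75 mm by 190 mm) begins 51 mm behind the grasp point.
Start: joints at [1.291, 0.321, -0.07, 1.45, 0.023, 1.371, -0.057], TCP at [0.188, -0.622, 0.223] pointing down, gripper open.
Joint ranges: [-2.86, 2.86], [-0.3, 2.09], [-1.38, 1.24], [0.06, 2.45], [-1.56, 4.7], [0.09, 2.05], [-2.69, 2.69]. Speed limits (rad/s): [2.57, 2.57, 3.14, 3.14, 3.14, 3.14, 3.14].

INTERFACE

Orientations are given as a rotation vector (axis times angle).
In Python, from bench import ctrl, vision gives the robot as it stands.
- The arm moves only by the tool jog_arm, never from a script. Its argument "increments" is a list of rows, each an object of numbers: "tx", "ty", "tz": the shift along the tool's x, y, z in mm; "wx", "wy", "wz": the turn, a rotation vector about the tool's x, y, z in rad; "gripper": the opening, from 0 (shut) to 1 (fully open). In form: [{"tx": .., "ty": .., "tz": .., "wx": .., "wy": .., "wz": .., "gripper": ..}, ...]. A call has exactly 5 rows; each row is the pose to reach, as a shift and turn from the pose commanded when the call began, along the tool's axes at that moment; what a row does not reach only later rows make up. A row lasts 1/12 s, in which the tool goes at most 41.7 mm and 7.16 degrees, less where a joint would pass 70% of its speed; a pose out of reach is approached as far as the arm can. A call with a gripper value outside its range is refused whole. The fingers move at their own pace and stop on an object; "grip_force" is the grip in N (left out, the last holds). Time passes only in rows, so rows that repeat a pose let the fingers close, or fill a call up. It gives the time, the measured TCP pose, the force, the opening and the grip force at its end, in the units of the state.
- ctrl.get_state(): the state, without advancing time (a new reading comes with each control period).
- vision.get_image(name): name is "scene" or "side" or "wrist"; returns a dict with "color" (420x560x3 uint8, blue, green, red), "fx", "fy", "cx", "cy" (pixels), "extrinsics" (4x4, takes a point from world to camera coordinates). Camera axes: x right, y down, z forward; pixel columns grow to the right and rows downward; lengths in m; the calibration is good to about 2 mm. A picture is of the moment at which its call begins. There is no depth.
- ctrl.close_job(): hands the job in; it is judged then, once.
Trained networks look in the newest picture that a camera, given by its name, has taken for a name from the list of things; names that differ only in an ending like _2 or _b are one class to them, and where a whole thing is asked for, a point or a joint stands for the part that bears it (a point fixed in the world has none). Each returns a list of dicts, best first, with "conf" (0 to 1); they miss things now and then, are a little off and sometimes report something else, mostly with a low value. They report only what shows in the picture. A call takes as long as a camera call. They do not tell look-alikes from the thing itself.
- vision.spot_in(camera, thing): "bbox" ([left, top, right, bottom] in pixels, round what is visible of it).
The state is a dict: "time": time; "joint_positions": joint angles; "qd": joint speeds; "joint_torque": joint torques, N m; "position": TCP position; "tool_rot": TCP orientation; "ft_force": force on the tool from outside, world axes, zero at the start; "torque": the same for the moment, N m; "grip_width": opening from 0.0 (shut) to 1.0 (fully open); "grip_force": force on a finger pad.
Only numpy, scipy, OpenCV 4.12 (cv2) and the standard library are available. Lean on these libraries where they do the work, as an engineer would, in place of code of your own. Each camera call takes 0.05 s, during which the arm holds its last target. There are 200 camera calls.

## Working session

There is one attempt and no reset: what is moved stays moved. The work goes in short steps, Python scripts to look and compute and a tool call to move; the robot and the scene stay as the last step left them, time stands still between calls to the robot, and variables do not carry over. Pictures are saved under pics/ and viewed, at most 13 in all, crops included, and the job is handed in when it is done.

Besides the shell and the picture viewer there is one more tool, called after ">>>" by a JSON object that holds its "fn" and its "kwargs". jog_arm: Moves the arm, as the interface text tells. Its arguments: {"type":"object","properties":{"increments":{"type":"array"},"grip_force":{"type":"number"}},"required":["increments"]}

```bash
mkdir -p pics; ls
python3 - <<'E'
from bench import ctrl, vision
import cv2, numpy as np
s=ctrl.get_state(); print(s)
for n in ["scene","side"]:
    im=vision.get_image(n); cv2.imwrite(f"pics/{n}0.png",im["color"])
    print(n,im["fx"],im["fy"],im["cx"],im["cy"],np.array(im["extrinsics"]).round(4).tolist())
    for t in ["chest","knob","lid","rest","prybar","spatula"]:
        print(t,[(np.round(d["bbox"]).astype(int).tolist(),round(d["conf"],2)) for d in vision.spot_in(n,t)[:3]])
E
```

```text
pics
{'time': 0.0, 'joint_positions': array([ 1.29110074,  0.32180287, -0.07006582,  1.45168715,  0.02261841,
        1.37079499, -0.05686797]), 'qd': array([ 8.43450370e-05,  1.19270303e-04,  8.76243523e-05, -7.80671528e-04,
       -7.73159939e-04,  1.22769931e-05,  1.91643754e-03]), 'joint_torque': array([-7.61250885e-04, -4.91287100e+01, -4.04512407e-01, -3.12527382e+01,
       -6.38915668e-02,  4.36248269e-02,  1.86473567e-04]), 'position': array([ 0.18800415, -0.62163377,  0.22146835]), 'tool_rot': array([-3.10590292e+00, -4.59637786e-01,  6.28474521e-04]), 'ft_force': array([ 0.14375521,  0.30379004, -0.73233881]), 'torque': array([ 0.02632032,  0.00482643, -0.00609937]), 'grip_force': 0.0, 'grip_width': 1.002444063956861}
scene 463.73305787418025 463.73305787418025 280.98915985302335 209.90263957424992 [[-0.4656, 0.8848, 0.0185, 0.2536], [0.6481, 0.3552, -0.6736, -0.2645], [-0.6026, -0.3017, -0.7388, 1.6002], [0.0, 0.0, 0.0, 1.0]]
chest [([278, 192, 387, 323], 0.73)]
knob [([339, 188, 363, 224], 0.65), ([274, 220, 304, 247], 0.34)]
lid [([279, 206, 388, 296], 0.76)]
rest [([277, 215, 307, 245], 0.6), ([405, 235, 422, 261], 0.56), ([339, 192, 363, 220], 0.16)]
prybar [([199, 141, 233, 161], 0.65), ([373, 189, 389, 225], 0.61), ([273, 182, 335, 199], 0.58)]
spatula [([155, 204, 222, 240], 0.56)]
side 448.42210593267333 448.42210593267333 271.3778921269528 214.94518726455428 [[0.9999, 0.0045, 0.0133, -0.5549], [0.0118, -0.7813, -0.6241, 0.0621], [0.0076, 0.6242, -0.7813, 1.2462], [0.0, 0.0, 0.0, 1.0]]
chest [([219, 135, 326, 220], 0.91), ([205, 288, 242, 363], 0.57)]
knob [([225, 150, 258, 174], 0.89), ([244, 139, 323, 199], 0.25)]
lid [([244, 137, 322, 198], 0.77)]
rest [([264, 190, 300, 210], 0.64)]
prybar [([177, 224, 223, 269], 0.69), ([217, 134, 325, 220], 0.68), ([207, 285, 240, 363], 0.64)]
spatula [([278, 295, 308, 372], 0.6), ([257, 389, 345, 418], 0.18)]
```

Run:
```python
import cv2
for n in ["scene","side"]:
    cv2.imwrite(f"pics/{n}0b.png",cv2.resize(cv2.imread(f"pics/{n}0.png"),(800,600),interpolation=cv2.INTER_CUBIC))
```

```text
(no output)
```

View pics/scene0b.png

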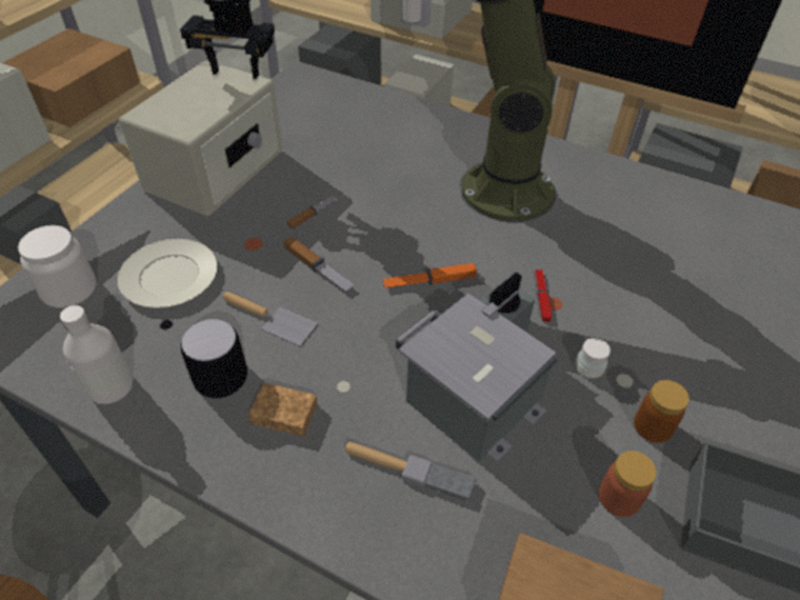

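View pics/side0b.png

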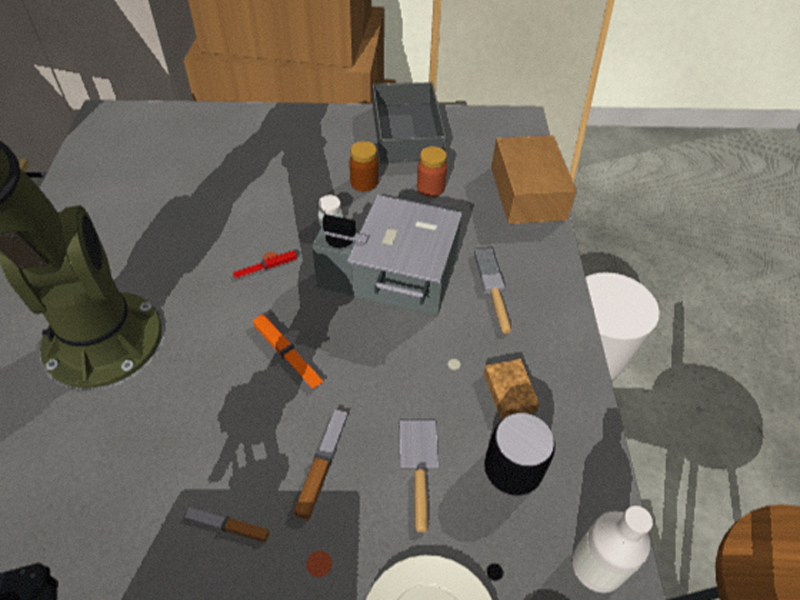

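Scene view (800 px): the brown pry bar is at (320,265), with a smaller look-alike at (310,212). The lid's front edge runs (401,350)–(475,297). In the side view the bar goes from (303,510) to (343,410), and the knob is at (340,230). Next I'll enlarge these parts for corner picks.

Run:
```python
import cv2,numpy as np
a=cv2.imread("pics/scene0.png");b=cv2.imread("pics/side0.png")
def c(i,x,y):
    o=cv2.resize(i[y:y+100,x:x+133],(399,300),interpolation=cv2.INTER_CUBIC)
    for k in range(0,133,20): cv2.line(o,(k*3,0),(k*3,6),(0,255,255),1)
    for k in range(0,100,20): cv2.line(o,(0,k*3),(6,k*3),(0,255,255),1)
    return np.clip(o.astype(float)*1.3,0,255).astype(np.uint8)
# crops: origins
m=np.vstack([np.hstack([c(a,270,188),c(b,210,125)]),np.hstack([c(a,170,130),c(b,170,277)])])
cv2.imwrite("pics/crops.png",m)
```

```text
(no output)
```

View pics/crops.png

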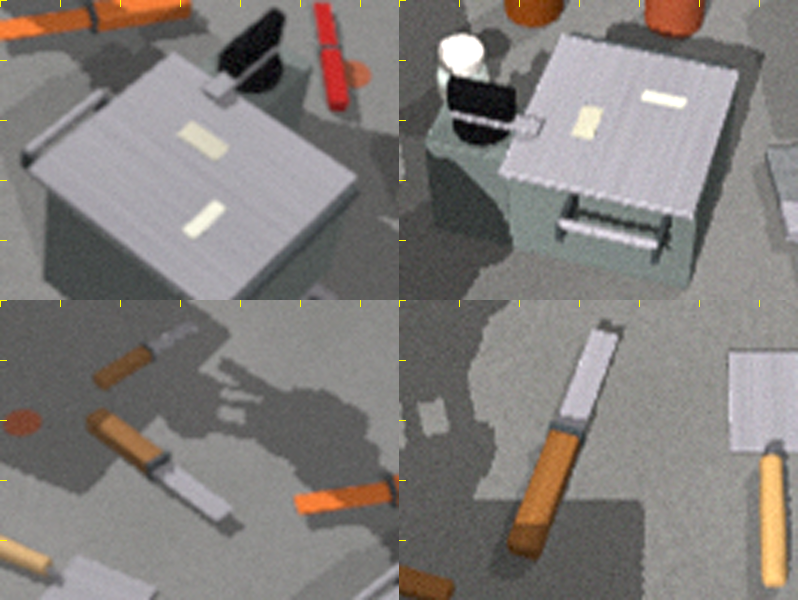

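Crop picks. In the scene pane the lid corners are at (33,172), (172,54), (357,178), and the bar's handle runs (94,415)–(160,460) with its tip at (229,516). In the side pane the lid corners are at (500,175), (693,213), (738,71), (563,35), and the bar's tip is at (609,328). Next I fit the poses.

```bash
cat > h.py <<'E'
import numpy as np
from scipy.optimize import least_squares
from scipy.spatial.transform import Rotation as R
K={"scene":(463.733,280.989,209.903,np.array([[-0.4656,0.8848,0.0185,0.2536],[0.6481,0.3552,-0.6736,-0.2645],[-0.6026,-0.3017,-0.7388,1.6002]])),
"side":(448.422,271.378,214.945,np.array([[0.9999,0.0045,0.0133,-0.5549],[0.0118,-0.7813,-0.6241,0.0621],[0.0076,0.6242,-0.7813,1.2462]]))}
def proj(c,p):
    f,cx,cy,E=K[c]; q=E[:,:3]@p+E[:,3]; return np.array([f*q[0]/q[2]+cx,f*q[1]/q[2]+cy])
def ray(c,uv,z):
    f,cx,cy,E=K[c]; Rm=E[:,:3]; d=Rm.T@np.array([(uv[0]-cx)/f,(uv[1]-cy)/f,1]); o=-Rm.T@E[:,3]
    return o+d*(z-o[2])/d[2]
def W(x,p):
    c,s=np.cos(x[2]),np.sin(x[2]); return np.array([x[0]+c*p[0]-s*p[1],x[1]+s*p[0]+c*p[1],p[2]])
def fit(obs,x0):
    r=least_squares(lambda x:np.concatenate([proj(c,W(x,np.array(p)/1000))-uv for c,p,uv in obs]),x0,loss="soft_l1")
    return r.x, np.concatenate([proj(c,W(r.x,np.array(p)/1000))-uv for c,p,uv in obs]).reshape(-1,2)
E
python3 - <<'E'
from h import *
def S(c,o,off): return lambda x,y: np.array([(x-off[0])/3+o[0],(y-off[1])/3+o[1]])-0.33
A=S(0,(270,188),(0,0));B=S(0,(210,125),(399,0));C=S(0,(170,130),(0,300));D=S(0,(170,277),(399,300))
ch=[("scene",(-107,-90,133),A(33,172)),("scene",(-107,90,133),A(172,54)),("scene",(85,90,133),A(357,178)),
("side",(-107,90,133),B(500,175)),("side",(-107,-90,133),B(693,213)),("side",(85,-90,133),B(738,71)),("side",(85,90,133),B(563,35)),
("scene",(-50,92,177),A(220,45)),("scene",(-50,156,177),A(281,12)),("side",(-58,156,177),B(449,78)),("side",(-58,92,177),B(515,88)),
("side",(-130,-20,114),B(611,229))]
x,e=fit(ch,[0.6,0.3,1.5]); print("chest",x.round(4)); print(e.round(1).tolist())
for n,p in dict(knob=(-50,124,163),lip=(-107,-20,125),rest=(-130,-20,114)).items(): print(n,W(x,np.array(p)/1000).round(4))
b=[("side",(143,0,13),D(609,329)),("side",(45,0,22),D(567,427)),("side",(-55,0,22),D(528,530)),
("scene",(143,0,13),C(230,518)),("scene",(45,0,22),C(163,460)),("scene",(-55,0,22),C(94,416))]
x,e=fit(b,[0.45,-0.3,1.2]); print("bar",x.round(4)); print(e.round(1).tolist())
for c in K: print(c,proj(c,np.array([x[0],x[1],.011])).round(1))
for n,uv in dict(small=(225,525),spat=(420,475)).items(): print(n,ray("side",np.array(uv)*.7,.01).round(3))
E
```

```text
chest [0.5929 0.1732 1.2935]
[[-2.3, 0.2], [0.1, -0.1], [0.8, 0.3], [-0.1, -1.4], [0.8, 0.6], [1.0, -0.3], [-0.5, -0.5], [4.3, 2.2], [-0.2, -0.1], [-1.2, 1.9], [-0.6, 3.4], [-0.2, 0.5]]
knob [0.46   0.1591 0.163 ]
lip [0.5829 0.0649 0.125 ]
rest [0.5766 0.0427 0.114 ]
bar [ 0.4355 -0.2913  1.3082]
[[-0.8, -1.1], [0.5, -1.2], [-0.8, 3.7], [-0.2, 0.2], [-0.9, 1.0], [0.2, -0.0]]
scene [213.4 179.4]
side [220.3 336.9]
small [ 0.299 -0.365  0.01 ]
spat [ 0.61  -0.278  0.01 ]
```

```bash
cat >> h.py <<'E'
def down(yaw_y):  # tool z down, tool y at world azimuth yaw_y
    y=np.array([np.cos(yaw_y),np.sin(yaw_y),0]); z=np.array([0,0,-1.]); return R.from_matrix(np.column_stack([np.cross(y,z),y,z]))
def plan(s,targets):
    p,r=np.array(s["position"]),R.from_rotvec(s["tool_rot"])
    for tp,tr in targets:
        tp=np.array(tp); w=(r.inv()*tr).as_rotvec()
        n=int(np.ceil(max(np.linalg.norm(tp-p)/.19,np.linalg.norm(w)/.6,1)))
        for k in range(n):
            q=p+(tp-p)/n; r2=r*R.from_rotvec(w/n)
            print("call", (r.inv().apply(q-p)*1000).round(1), (w/n).round(4)); 
            if k<n-1: tp_=tp; 
            p0=p; p=q; r=r2
            # remaining distance handled by shrinking n
            n_left=n-k-1
            if n_left: 
                tp=p+(tp_-p0)*(n_left/n) if False else tp_
                step=(tp-p)/n_left
                # keep equal steps
                p_next=p+step
                tp=tp_
                # adjust so that p+(tp-p)/n == p_next
                tp=p+step*n
        print("-- at",p.round(4))
E
python3 - <<'E'
s=open('h.py').read(); i=s.index("def plan")
open('h.py','w').write(s[:i]+'''def plan(s,targets):
    p,r=np.array(s["position"]),R.from_rotvec(s["tool_rot"])
    for tp,tr in targets:
        w=(r.inv()*tr).as_rotvec(); d=np.array(tp)-p
        n=int(np.ceil(max(np.linalg.norm(d)/.19,np.linalg.norm(w)/.6,1)))
        for k in range(n):
            print("call",(r.inv().apply(d/n)*1000).round(1),(w/n).round(4)); p=p+d/n; r=r*R.from_rotvec(w/n)
        print("-- at",p.round(4))
''')
from h import *
from bench import ctrl
plan(ctrl.get_state(),[((.46,-.25,.33),down(np.radians(-10))),((.46,.159,.25),down(np.radians(74.1)))])
E
```

```text
call [122.6 -92.5 -35.8] [ 1.000e-04  0.000e+00 -3.675e-01]
call [147.7 -42.3 -35.8] [ 1.000e-04  0.000e+00 -3.675e-01]
call [153.   13.6 -35.8] [ 1.000e-04  0.000e+00 -3.675e-01]
-- at [ 0.46 -0.25  0.33]
call [134.3 -23.7  26.7] [-0.      0.     -0.4893]
call [129.6  42.2  26.7] [-0.      0.     -0.4893]
call [94.6 98.2 26.7] [-0.      0.     -0.4893]
-- at [0.46  0.159 0.25 ]
```

>>> {"fn": "jog_arm", "kwargs": {"increments": [{"tx": 24.5,"ty": -18.5,"tz": -7.2,"wz": -0.0735,"gripper": 1},{"tx": 49,"ty": -37,"tz": -14.3,"wz": -0.147,"gripper": 1},{"tx": 73.5,"ty": -55.5,"tz": -21.5,"wz": -0.22,"gripper": 1},{"tx": 98,"ty": -74,"tz": -28.6,"wz": -0.294,"gripper": 1},{"tx": 122.6,"ty": -92.5,"tz": -35.8,"wz": -0.3675,"gripper": 1}]}}

```text
validation failed for argument at $.in...
```

>>> {"fn": "jog_arm", "kwargs": {"increments": [{"tx": 29.5,"ty": -8.5,"tz": -7.2,"wz": -0.0735,"gripper": 1},{"tx": 59,"ty": -17,"tz": -14.3,"wz": -0.147,"gripper": 1},{"tx": 88.6,"ty": -25.4,"tz": -21.5,"wz": -0.22,"gripper": 1},{"tx": 118.2,"ty": -33.8,"tz": -28.6,"wz": -0.294,"gripper": 1},{"tx": 147.7,"ty": -42.3,"tz": -35.8,"wz": -0.3675,"gripper": 1}]}}

```text
validation failed for argument at $.in...
```

>>> {"fn": "jog_arm", "kwargs": {"increments": [{"tx": 30.6,"ty": 2.7,"tz": -7.2,"wz": -0.0735,"gripper": 1},{"tx": 61.2,"ty": 5.4,"tz": -14.3,"wz": -0.147,"gripper": 1},{"tx": 91.8,"ty": 8.2,"tz": -21.5,"wz": -0.22,"gripper": 1},{"tx": 122.4,"ty": 10.9,"tz": -28.6,"wz": -0.294,"gripper": 1},{"tx": 153,"ty": 13.6,"tz": -35.8,"wz": -0.3675,"gripper": 1}]}}

```text
validation failed for argument at $.in...
```

>>> {"fn": "jog_arm", "kwargs": {"increments": [{"tx": 26.9,"ty": -4.7,"tz": 5.3,"wz": -0.098,"gripper": 1},{"tx": 53.7,"ty": -9.5,"tz": 10.7,"wz": -0.196,"gripper": 1},{"tx": 80.6,"ty": -14.2,"tz": 16,"wz": -0.294,"gripper": 1},{"tx": 107.4,"ty": -19,"tz": 21.4,"wz": -0.391,"gripper": 1},{"tx": 134.3,"ty": -23.7,"tz": 26.7,"wz": -0.4893,"gripper": 1}]}}

```text
validation failed for argument at $.in...
```

>>> {"fn": "jog_arm", "kwargs": {"increments": [{"tx": 25.9,"ty": 8.4,"tz": 5.3,"wz": -0.098,"gripper": 1},{"tx": 51.8,"ty": 16.9,"tz": 10.7,"wz": -0.196,"gripper": 1},{"tx": 77.8,"ty": 25.3,"tz": 16,"wz": -0.294,"gripper": 1},{"tx": 103.7,"ty": 33.8,"tz": 21.4,"wz": -0.391,"gripper": 1},{"tx": 129.6,"ty": 42.2,"tz": 26.7,"wz": -0.4893,"gripper": 1}]}}

```text
validation failed for argument at $.in...
```

>>> {"fn": "jog_arm", "kwargs": {"increments": [{"tx": 18.9,"ty": 19.6,"tz": 5.3,"wz": -0.098,"gripper": 1},{"tx": 37.8,"ty": 39.3,"tz": 10.7,"wz": -0.196,"gripper": 1},{"tx": 56.8,"ty": 58.9,"tz": 16,"wz": -0.294,"gripper": 1},{"tx": 75.7,"ty": 78.6,"tz": 21.4,"wz": -0.391,"gripper": 1},{"tx": 94.6,"ty": 98.2,"tz": 26.7,"wz": -0.4893,"gripper": 1}]}}

```text
validation failed for argument at $.in...
```

Run:
```python
from bench import ctrl, vision
import cv2,numpy as np
s=ctrl.get_state(); print(s["time"],s["position"],s["tool_rot"],s["ft_force"])
im=vision.get_image("wrist"); np.save("w1.npy",np.array(im["extrinsics"])); print(im["fx"],im["cx"],im["cy"]); 
print(np.array(im["extrinsics"]).round(4).tolist())
cv2.imwrite("pics/w1.png",cv2.resize(im["color"],(800,600),interpolation=cv2.INTER_CUBIC))
for t in ["knob","rest","lid"]: print(t,[(np.round(d["bbox"],1).tolist(),round(d["conf"],2)) for d in vision.spot_in("wrist",t)[:3]])
```

```text
0.7 [ 0.18822344 -0.6221934   0.22264675] [3.10757073e+00 4.59826764e-01 6.60788578e-06] [ 0.00941786  0.57069862 -0.25623267]
354.50071168430514 281.0908683953909 210.16476038397084
[[0.2898, -0.9571, 0.0006, -0.6507], [-0.9126, -0.2761, 0.3016, -0.0356], [-0.2885, -0.0879, -0.9534, 0.3906], [0.0, 0.0, 0.0, 1.0]]
knob []
rest []
lid []
```

View pics/w1.png

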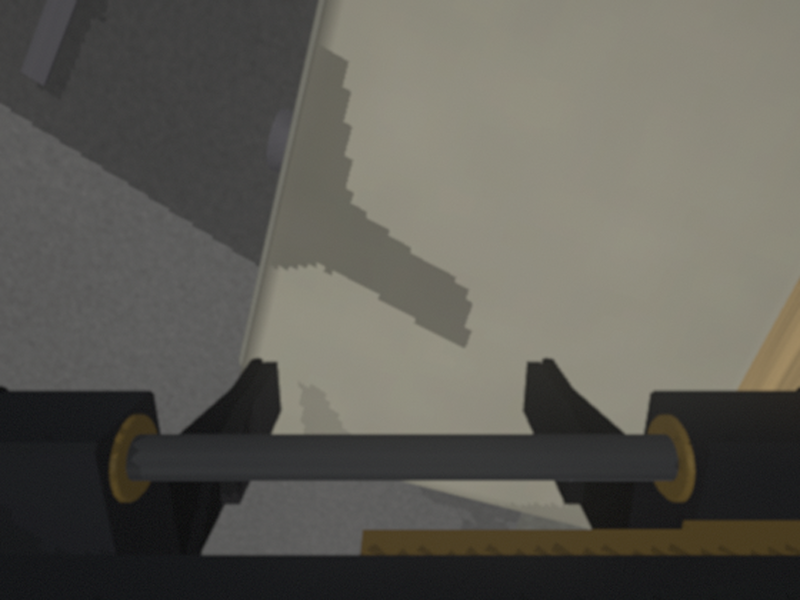

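The wrist picture shows the fingers over the beige cabinet's top; nothing was moved. The moves were refused, so I'll give all seven keys.

>>> {"fn": "jog_arm", "kwargs": {"increments": [{"tx": 24.5,"ty": -18.5,"tz": -7.2,"wx": 0,"wy": 0,"wz": -0.0735,"gripper": 1},{"tx": 49,"ty": -37,"tz": -14.3,"wx": 0,"wy": 0,"wz": -0.147,"gripper": 1},{"tx": 73.5,"ty": -55.5,"tz": -21.5,"wx": 0,"wy": 0,"wz": -0.22,"gripper": 1},{"tx": 98,"ty": -74,"tz": -28.6,"wx": 0,"wy": 0,"wz": -0.294,"gripper": 1},{"tx": 122.6,"ty": -92.5,"tz": -35.8,"wx": 0,"wy": 0,"wz": -0.3675,"gripper": 1}]}}

```text
time: 1.32
position: [0.2794, -0.4969, 0.2588]
tool_rot: [2.969, 1.025, -0.0]
ft_force: [0.3, -0.2, -0.3]
grip_width: 1.003
grip_force: 0.0
```

>>> {"fn": "jog_arm", "kwargs": {"increments": [{"tx": 29.5,"ty": -8.5,"tz": -7.2,"wx": 0,"wy": 0,"wz": -0.0735,"gripper": 1},{"tx": 59,"ty": -17,"tz": -14.3,"wx": 0,"wy": 0,"wz": -0.147,"gripper": 1},{"tx": 88.6,"ty": -25.4,"tz": -21.5,"wx": 0,"wy": 0,"wz": -0.22,"gripper": 1},{"tx": 118.2,"ty": -33.8,"tz": -28.6,"wx": 0,"wy": 0,"wz": -0.294,"gripper": 1},{"tx": 147.7,"ty": -42.3,"tz": -35.8,"wx": 0,"wy": 0,"wz": -0.3675,"gripper": 1}]}}

```text
time: 1.73
position: [0.3701, -0.3727, 0.2948]
tool_rot: [2.732, 1.55, -0.0]
ft_force: [0.7, -0.5, 0.4]
grip_width: 0.999
grip_force: 0.0
```

>>> {"fn": "jog_arm", "kwargs": {"increments": [{"tx": 30.6,"ty": 2.7,"tz": -7.2,"wx": 0,"wy": 0,"wz": -0.0735,"gripper": 1},{"tx": 61.2,"ty": 5.4,"tz": -14.3,"wx": 0,"wy": 0,"wz": -0.147,"gripper": 1},{"tx": 91.8,"ty": 8.2,"tz": -21.5,"wx": 0,"wy": 0,"wz": -0.22,"gripper": 1},{"tx": 122.4,"ty": 10.9,"tz": -28.6,"wx": 0,"wy": 0,"wz": -0.294,"gripper": 1},{"tx": 153,"ty": 13.6,"tz": -35.8,"wx": 0,"wy": 0,"wz": -0.3675,"gripper": 1}]}}

```text
time: 2.15
position: [0.4606, -0.2486, 0.3306]
tool_rot: [2.402, 2.023, -0.0]
ft_force: [1.4, 0.1, -0.6]
grip_width: 0.997
grip_force: 0.0
```

>>> {"fn": "jog_arm", "kwargs": {"increments": [{"tx": 26.9,"ty": -4.7,"tz": 5.3,"wx": 0,"wy": 0,"wz": -0.098,"gripper": 1},{"tx": 53.7,"ty": -9.5,"tz": 10.7,"wx": 0,"wy": 0,"wz": -0.196,"gripper": 1},{"tx": 80.6,"ty": -14.2,"tz": 16,"wx": 0,"wy": 0,"wz": -0.294,"gripper": 1},{"tx": 107.4,"ty": -19,"tz": 21.4,"wx": 0,"wy": 0,"wz": -0.391,"gripper": 1},{"tx": 134.3,"ty": -23.7,"tz": 26.7,"wx": 0,"wy": 0,"wz": -0.4893,"gripper": 1}]}}

```text
time: 2.57
position: [0.4598, -0.1122, 0.3032]
tool_rot: [1.839, 2.546, -0.0]
ft_force: [-0.3, 1.0, 0.5]
grip_width: 1.003
grip_force: 0.0
```

>>> {"fn": "jog_arm", "kwargs": {"increments": [{"tx": 25.9,"ty": 8.4,"tz": 5.3,"wx": 0,"wy": 0,"wz": -0.098,"gripper": 1},{"tx": 51.8,"ty": 16.9,"tz": 10.7,"wx": 0,"wy": 0,"wz": -0.196,"gripper": 1},{"tx": 77.8,"ty": 25.3,"tz": 16,"wx": 0,"wy": 0,"wz": -0.294,"gripper": 1},{"tx": 103.7,"ty": 33.8,"tz": 21.4,"wx": 0,"wy": 0,"wz": -0.391,"gripper": 1},{"tx": 129.6,"ty": 42.2,"tz": 26.7,"wx": 0,"wy": 0,"wz": -0.4893,"gripper": 1}]}}

```text
time: 2.98
position: [0.4597, 0.0241, 0.2765]
tool_rot: [1.168, 2.916, -0.001]
ft_force: [-0.0, -0.6, -0.5]
grip_width: 0.998
grip_force: 0.0
```

>>> {"fn": "jog_arm", "kwargs": {"increments": [{"tx": 18.9,"ty": 19.6,"tz": 5.3,"wx": 0,"wy": 0,"wz": -0.098,"gripper": 1},{"tx": 37.8,"ty": 39.3,"tz": 10.7,"wx": 0,"wy": 0,"wz": -0.196,"gripper": 1},{"tx": 56.8,"ty": 58.9,"tz": 16,"wx": 0,"wy": 0,"wz": -0.294,"gripper": 1},{"tx": 75.7,"ty": 78.6,"tz": 21.4,"wx": 0,"wy": 0,"wz": -0.391,"gripper": 1},{"tx": 94.6,"ty": 98.2,"tz": 26.7,"wx": 0,"wy": 0,"wz": -0.4893,"gripper": 1}]}}

```text
time: 3.4
position: [0.4597, 0.1603, 0.2499]
tool_rot: [0.427, 3.111, -0.001]
ft_force: [0.0, -0.4, -0.3]
grip_width: 1.002
grip_force: 0.0
```

Run:
```python
from bench import ctrl, vision
import cv2,numpy as np
s=ctrl.get_state(); print(s["time"],s["position"],s["tool_rot"],s["ft_force"])
im=vision.get_image("wrist"); np.save("w2.npy",np.array(im["extrinsics"])); print(im["fx"],im["cx"],im["cy"]); 
cv2.imwrite("pics/w2.png",cv2.resize(im["color"],(800,600),interpolation=cv2.INTER_CUBIC))
for t in ["knob","rest","lid"]: print(t,[(np.round(d["bbox"],1).tolist(),round(d["conf"],2)) for d in vision.spot_in("wrist",t)[:3]])
```

```text
3.4 [0.45972986 0.160342   0.24989699] [ 4.26970391e-01  3.11125872e+00 -7.85929276e-04] [ 0.0150535  -0.40314114 -0.30022607]
354.50071168430514 281.0908683953909 210.16476038397084
knob [([241.9, 168.1, 311.6, 269.7], 0.81)]
rest [([192.4, 285.7, 219.6, 371.0], 0.59)]
lid [([207.9, 240.4, 435.7, 388.6], 0.74), ([0.0, 243.1, 36.7, 261.9], 0.22)]
```

View pics/w2.png

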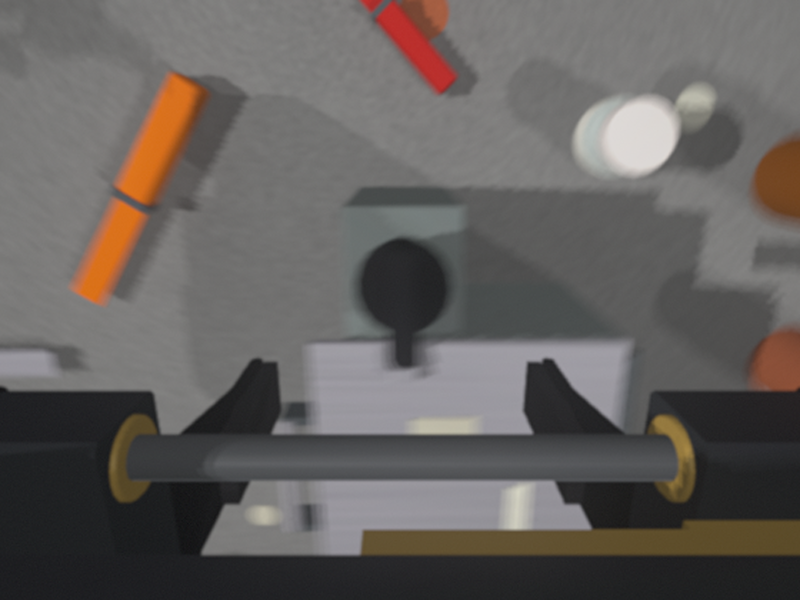

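The wrist view shows the knob disc at (403,285), the lid's +y edge from (307,342) to (632,338), the pedestal's top-left at (345,207), and the rest at (295,470). I'll refine the chest fit with these.

```bash
cat >> h.py <<'E'
def addw(n,f): K[n]=(354.5007,281.091,210.165,np.load(f)[:3])
E
python3 - <<'E'
from h import *
from bench import ctrl
addw("w2","w2.npy")
V=lambda x,y:np.array([x,y])*.7-.15
s=ctrl.get_state(); Rt=R.from_rotvec(s["tool_rot"]); print("tcp px",proj("w2",s["position"])/.7,"toolx,y",Rt.apply([1,0,0]).round(3),Rt.apply([0,1,0]).round(3))
w=[("w2",(-107,90,133),V(307,342)),("w2",(85,90,133),V(632,338)),("w2",(-50,124,138),V(403,287))]
x0=np.array([0.5929,0.1732,1.2935])
for c,p,uv in w: print(p,(proj(c,W(x0,np.array(p)/1000))/.7).round(1),(uv/.7).round(1),"world err mm",((ray(c,uv,p[2]/1000)-W(x0,np.array(p)/1000))*1000).round(1))
def S(c,o,off): return lambda x,y: np.array([(x-off[0])/3+o[0],(y-off[1])/3+o[1]])-0.33
A=S(0,(270,188),(0,0));B=S(0,(210,125),(399,0))
ch=[("scene",(-107,-90,133),A(33,172)),("scene",(-107,90,133),A(172,54)),("scene",(85,90,133),A(357,178)),
("side",(-107,90,133),B(500,175)),("side",(-107,-90,133),B(693,213)),("side",(85,-90,133),B(738,71)),("side",(85,90,133),B(563,35))]
x,e=fit(w+ch,x0); print("chest",x.round(4)); print(e.round(1).tolist())
for z in (.135,.143): print(ray("w2",V(403,287),z).round(4))
for n,p in dict(knob=(-50,124,163),lip=(-107,-20,125),rest=(-130,-20,114)).items(): print(n,W(x,np.array(p)/1000).round(4))
for p in [(-50,92,177),(-50,156,177),(-130,-20,114),(-50,68,141)]: print(p,(proj("w2",W(x,np.array(p)/1000))/.7).round(0))
E
```

```text
tcp px [399.49114483 386.12283674] toolx,y [-0.962  0.273 -0.   ] [ 0.273  0.962 -0.   ]
(-107, 90, 133) [303.4 346.4] [306.8 341.8] world err mm [-2.2  2.9  0. ]
(85, 90, 133) [627.2 347.9] [631.8 337.8] world err mm [-5.7  3.5  0. ]
(-50, 124, 138) [399.7 294.4] [402.8 286.8] world err mm [-3.8  2.9  0. ]
chest [0.5896 0.177  1.3032]
[[-0.4, -0.3], [-0.2, 1.5], [-0.2, 0.9], [-0.3, 0.3], [1.5, -0.4], [2.6, -0.5], [-1.0, -2.1], [-0.1, -0.6], [-0.5, -1.4], [-2.0, -1.3]]
[0.4569 0.1617 0.135 ]
[0.4547 0.1623 0.143 ]
knob [0.4568 0.1615 0.163 ]
lip [0.5806 0.0685 0.125 ]
rest [0.5745 0.0463 0.114 ]
(-50, 92, 177) [403. 370.]
(-50, 156, 177) [402. 246.]
(-130, -20, 114) [288. 479.]
(-50, 68, 141) [403. 381.]
```

>>> {"fn": "jog_arm", "kwargs": {"increments": [{"tx": 4,"ty": 0.6,"tz": 15,"wx": 0,"wy": 0,"wz": -0.012,"gripper": 1},{"tx": 4,"ty": 0.6,"tz": 35,"wx": 0,"wy": 0,"wz": -0.012,"gripper": 1},{"tx": 4,"ty": 0.6,"tz": 60,"wx": 0,"wy": 0,"wz": -0.012,"gripper": 1},{"tx": 4,"ty": 0.6,"tz": 85,"wx": 0,"wy": 0,"wz": -0.012,"gripper": 1},{"tx": 4,"ty": 0.6,"tz": 105,"wx": 0,"wy": 0,"wz": -0.012,"gripper": 1}]}}

```text
time: 4.02
position: [0.4563, 0.1585, 0.1435]
tool_rot: [0.422, 3.113, -0.002]
ft_force: [-0.2, -0.3, 0.5]
grip_width: 0.998
grip_force: 0.0
```

>>> {"fn": "jog_arm", "kwargs": {"increments": [{"tx": 0,"ty": 0,"tz": 0,"wx": 0,"wy": 0,"wz": 0,"gripper": 0.1},{"tx": 0,"ty": 0,"tz": 0,"wx": 0,"wy": 0,"wz": 0,"gripper": 0.1},{"tx": 0,"ty": 0,"tz": 0,"wx": 0,"wy": 0,"wz": 0,"gripper": 0.1},{"tx": 0,"ty": 0,"tz": 0,"wx": 0,"wy": 0,"wz": 0,"gripper": 0.1},{"tx": 0,"ty": 0,"tz": 0,"wx": 0,"wy": 0,"wz": 0,"gripper": 0.1}], "grip_force": 50}}

```text
time: 4.43
position: [0.4573, 0.1607, 0.1463]
tool_rot: [0.416, 3.111, 0.0]
ft_force: [0.5, 0.1, 0.4]
grip_width: 0.706
grip_force: 0.0
```

>>> {"fn": "jog_arm", "kwargs": {"increments": [{"tx": 0,"ty": 0,"tz": 0,"wx": 0,"wy": 0,"wz": 0,"gripper": 0},{"tx": 0,"ty": 0,"tz": 0,"wx": 0,"wy": 0,"wz": 0,"gripper": 0},{"tx": 0,"ty": 0,"tz": 0,"wx": 0,"wy": 0,"wz": 0,"gripper": 0},{"tx": 0,"ty": 0,"tz": 0,"wx": 0,"wy": 0,"wz": 0,"gripper": 0},{"tx": 0,"ty": 0,"tz": 0,"wx": 0,"wy": 0,"wz": 0,"gripper": 0}]}}

```text
time: 4.85
position: [0.4562, 0.1607, 0.1449]
tool_rot: [0.416, 3.114, -0.0]
ft_force: [0.5, -0.3, 0.2]
grip_width: 0.325
grip_force: 0.0
```

>>> {"fn": "jog_arm", "kwargs": {"increments": [{"tx": 0,"ty": 0,"tz": 0,"wx": 0,"wy": 0,"wz": 0,"gripper": 0},{"tx": 0,"ty": 0,"tz": 0,"wx": 0,"wy": 0,"wz": 0,"gripper": 0},{"tx": 0,"ty": 0,"tz": 0,"wx": 0,"wy": 0,"wz": 0,"gripper": 0},{"tx": 0,"ty": 0,"tz": 0,"wx": 0,"wy": 0,"wz": 0,"gripper": 0},{"tx": 0,"ty": 0,"tz": 0,"wx": 0,"wy": 0,"wz": 0,"gripper": 0}]}}

```text
time: 5.27
position: [0.4557, 0.1589, 0.1447]
tool_rot: [-0.418, -3.112, 0.005]
ft_force: [-2.6, -3.4, 4.1]
grip_width: 0.182
grip_force: 50.0
```

>>> {"fn": "jog_arm", "kwargs": {"increments": [{"tx": 0,"ty": 0,"tz": 0,"wx": 0,"wy": 0,"wz": 0.09,"gripper": 0},{"tx": 0,"ty": 0,"tz": 0,"wx": 0,"wy": 0,"wz": 0.18,"gripper": 0},{"tx": 0,"ty": 0,"tz": 0,"wx": 0,"wy": 0,"wz": 0.27,"gripper": 0},{"tx": 0,"ty": 0,"tz": 0,"wx": 0,"wy": 0,"wz": 0.36,"gripper": 0},{"tx": 0,"ty": 0,"tz": 0,"wx": 0,"wy": 0,"wz": 0.45,"gripper": 0}]}}

```text
time: 5.68
position: [0.4561, 0.1597, 0.1448]
tool_rot: [1.106, 2.94, -0.003]
ft_force: [-0.6, -1.8, 1.4]
grip_width: 0.183
grip_force: 50.0
```

>>> {"fn": "jog_arm", "kwargs": {"increments": [{"tx": 0,"ty": 0,"tz": 0,"wx": 0,"wy": 0,"wz": 0.09,"gripper": 0},{"tx": 0,"ty": 0,"tz": 0,"wx": 0,"wy": 0,"wz": 0.18,"gripper": 0},{"tx": 0,"ty": 0,"tz": 0,"wx": 0,"wy": 0,"wz": 0.27,"gripper": 0},{"tx": 0,"ty": 0,"tz": 0,"wx": 0,"wy": 0,"wz": 0.36,"gripper": 0},{"tx": 0,"ty": 0,"tz": 0,"wx": 0,"wy": 0,"wz": 0.45,"gripper": 0}]}}

```text
time: 6.1
position: [0.4569, 0.1603, 0.1448]
tool_rot: [1.734, 2.618, 0.001]
ft_force: [2.0, -1.9, -1.7]
grip_width: 0.179
grip_force: 50.0
```

>>> {"fn": "jog_arm", "kwargs": {"increments": [{"tx": 0,"ty": 0,"tz": 0,"wx": 0,"wy": 0,"wz": 0.09,"gripper": 0},{"tx": 0,"ty": 0,"tz": 0,"wx": 0,"wy": 0,"wz": 0.18,"gripper": 0},{"tx": 0,"ty": 0,"tz": 0,"wx": 0,"wy": 0,"wz": 0.27,"gripper": 0},{"tx": 0,"ty": 0,"tz": 0,"wx": 0,"wy": 0,"wz": 0.35,"gripper": 0},{"tx": 0,"ty": 0,"tz": 0,"wx": 0,"wy": 0,"wz": 0.38,"gripper": 0}]}}

```text
time: 6.52
position: [0.4578, 0.1605, 0.1448]
tool_rot: [2.196, 2.244, 0.004]
ft_force: [4.3, -0.3, -3.8]
grip_width: 0.178
grip_force: 50.0
```

>>> {"fn": "jog_arm", "kwargs": {"increments": [{"tx": 0,"ty": 0,"tz": 0,"wx": 0,"wy": 0,"wz": 0,"gripper": 0},{"tx": 0,"ty": 0,"tz": 0,"wx": 0,"wy": 0,"wz": 0,"gripper": 0.45},{"tx": 0,"ty": 0,"tz": 0,"wx": 0,"wy": 0,"wz": 0,"gripper": 0.45},{"tx": 0,"ty": 0,"tz": 0,"wx": 0,"wy": 0,"wz": 0,"gripper": 0.45},{"tx": 0,"ty": 0,"tz": 0,"wx": 0,"wy": 0,"wz": 0,"gripper": 0.45}]}}

```text
time: 6.93
position: [0.4558, 0.161, 0.1448]
tool_rot: [-2.192, -2.25, 0.001]
ft_force: [-0.6, -1.3, 0.2]
grip_width: 0.388
grip_force: 0.0
```

Run:
```python
from h import *
from bench import ctrl
s=ctrl.get_state(); p=s["position"]
plan(s,[((p[0],p[1],.27),R.from_rotvec(s["tool_rot"])),((.4355,-.2913,.20),down(1.308-np.pi/2))])
```

```text
call [ 0.000e+00 -1.000e-01 -1.252e+02] [0. 0. 0.]
-- at [0.4558 0.161  0.27  ]
call [-150.5  -10.7   23.3] [-0.0002  0.      0.0963]
call [-150.9    3.8   23.3] [-0.0002  0.      0.0963]
call [-149.8   18.3   23.3] [-0.0002  0.      0.0963]
-- at [ 0.4355 -0.2913  0.2   ]
```

>>> {"fn": "jog_arm", "kwargs": {"increments": [{"tx": 0,"ty": 0,"tz": -25,"wx": 0,"wy": 0,"wz": 0,"gripper": 0.45},{"tx": 0,"ty": 0,"tz": -50,"wx": 0,"wy": 0,"wz": 0,"gripper": 0.45},{"tx": 0,"ty": 0,"tz": -75,"wx": 0,"wy": 0,"wz": 0,"gripper": 0.7},{"tx": 0,"ty": 0,"tz": -100,"wx": 0,"wy": 0,"wz": 0,"gripper": 0.7},{"tx": 0,"ty": 0,"tz": -125,"wx": 0,"wy": 0,"wz": 0,"gripper": 0.7}]}}

```text
time: 7.35
position: [0.4557, 0.161, 0.2711]
tool_rot: [-2.192, -2.25, 0.001]
ft_force: [0.4, 0.1, 0.2]
grip_width: 0.598
grip_force: 0.0
```

>>> {"fn": "jog_arm", "kwargs": {"increments": [{"tx": -30,"ty": -2,"tz": 5,"wx": 0,"wy": 0,"wz": 0.02,"gripper": 0.7},{"tx": -60,"ty": -4,"tz": 9,"wx": 0,"wy": 0,"wz": 0.04,"gripper": 0.7},{"tx": -90,"ty": -6.5,"tz": 14,"wx": 0,"wy": 0,"wz": 0.06,"gripper": 0.7},{"tx": -120,"ty": -8.5,"tz": 19,"wx": 0,"wy": 0,"wz": 0.08,"gripper": 0.7},{"tx": -150.5,"ty": -10.7,"tz": 23.3,"wx": 0,"wy": 0,"wz": 0.096,"gripper": 0.7}]}}

```text
time: 7.77
position: [0.4488, 0.0091, 0.2464]
tool_rot: [2.298, 2.142, -0.0]
ft_force: [0.1, 0.0, -0.4]
grip_width: 0.695
grip_force: 0.0
```

>>> {"fn": "jog_arm", "kwargs": {"increments": [{"tx": -30,"ty": 1,"tz": 5,"wx": 0,"wy": 0,"wz": 0.02,"gripper": 0.7},{"tx": -60,"ty": 2,"tz": 9,"wx": 0,"wy": 0,"wz": 0.04,"gripper": 0.7},{"tx": -90,"ty": 3,"tz": 14,"wx": 0,"wy": 0,"wz": 0.06,"gripper": 0.7},{"tx": -120,"ty": 3.5,"tz": 19,"wx": 0,"wy": 0,"wz": 0.08,"gripper": 0.7},{"tx": -151,"ty": 3.8,"tz": 23.3,"wx": 0,"wy": 0,"wz": 0.096,"gripper": 0.7}]}}

```text
time: 8.18
position: [0.4421, -0.1418, 0.223]
tool_rot: [-2.398, -2.029, 0.0]
ft_force: [0.6, 0.1, 0.2]
grip_width: 0.702
grip_force: 0.0
```

>>> {"fn": "jog_arm", "kwargs": {"increments": [{"tx": -35,"ty": 4,"tz": 5,"wx": 0,"wy": 0,"wz": 0.03,"gripper": 0.7},{"tx": -70,"ty": 9,"tz": 12,"wx": 0,"wy": 0,"wz": 0.06,"gripper": 0.7},{"tx": -110,"ty": 14,"tz": 18,"wx": 0,"wy": 0,"wz": 0.08,"gripper": 0.7},{"tx": -150,"ty": 18.3,"tz": 23.3,"wx": 0,"wy": 0,"wz": 0.096,"gripper": 0.7},{"tx": -150,"ty": 18.3,"tz": 23.3,"wx": 0,"wy": 0,"wz": 0.096,"gripper": 0.7}]}}

```text
time: 8.6
position: [0.4321, -0.3004, 0.1982]
tool_rot: [-2.504, -1.897, 0.006]
ft_force: [-1.3, -0.7, -0.0]
grip_width: 0.701
grip_force: 0.0
```

Run:
```python
from bench import ctrl, vision
import cv2,numpy as np
s=ctrl.get_state(); print(s["time"],s["position"],s["tool_rot"])
im=vision.get_image("wrist"); np.save("w3.npy",np.array(im["extrinsics"]))
w=cv2.resize(im["color"],(532,399),interpolation=cv2.INTER_CUBIC)
sc=vision.get_image("scene")["color"]; sd=vision.get_image("side")["color"]
for n,i in (("scene1",sc),("side1",sd)): cv2.imwrite(f"pics/{n}.png",i)
c=lambda i,x,y: cv2.resize(i[y:y+66,x:x+89],(267,198),interpolation=cv2.INTER_CUBIC)
out=np.zeros((399,800,3),np.uint8); out[:,:532]=w; out[:198,533:]=c(sc,300,180); out[200:398,533:]=c(sd,210,130)
cv2.imwrite("pics/m3.png",out)
print([(np.round(d["bbox"],1).tolist(),round(d["conf"],2)) for d in vision.spot_in("wrist","prybar")[:3]])
```

```text
8.6 [ 0.43208754 -0.300416    0.19818844] [-2.50380948 -1.89742412  0.00583021]
[([122.6, 256.7, 244.7, 280.5], 0.97), ([268.9, 27.4, 295.3, 234.3], 0.79)]
```

View pics/m3.png

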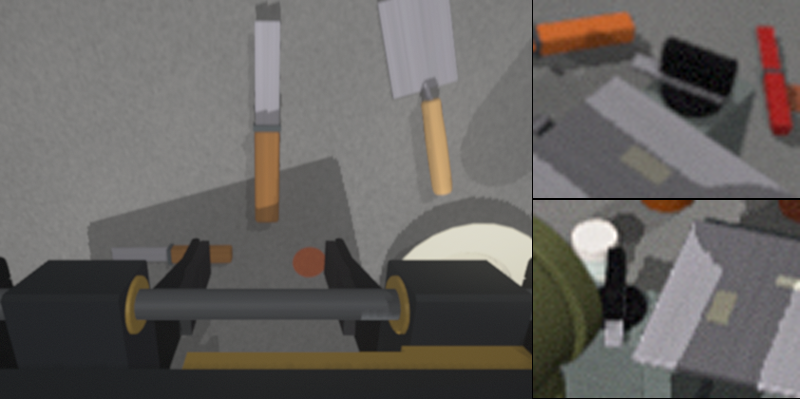

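The wrist view shows the bar with its handle from (267,208) to (267,127) and its blade up to y≈20, or 3 if the dark part counts. The right-hand crops show the tongue swung clear of the lid. Next I fit the bar.

Run:
```python
from h import *
addw("w3","w3.npy")
V=lambda x,y:np.array([x,y])/.95-.03
def D(x,y): return np.array([(x-399)/3+170,(y-300)/3+277])-.33
def C(x,y): return np.array([x/3+170,(y-300)/3+130])-.33
for yb in (20,3):
  b=[("w3",(143,0,13),V(267.5,yb)),("w3",(45,0,22),V(267,131)),("w3",(45,0,22),V(267,124)),("w3",(-55,0,22),V(267,208)),("w3",(-55,0,0),V(267,221))]
  x,e=fit(b,[.4355,-.2913,1.308]); print(x.round(4),e.round(1).tolist())
  for p in [(143,0,13),(45,0,22),(-55,0,22),(-55,0,0)]: print(p,(proj("w3",W(x,np.array(p)/1000))*.95).round(1))
  for c in ("side","scene"): print(c,proj(c,W(x,np.array([.143,0,.013]))).round(1))
print(D(609,329),D(610,320),C(230,518),C(238,527))
```

```text
[ 0.4336 -0.2967  1.295 ] [[-0.1, -0.1], [0.1, -2.0], [0.1, 5.4], [-0.1, 16.5], [-0.0, -4.8]]
(143, 0, 13) [267.4  19.9]
(45, 0, 22) [267.1 129.1]
(-55, 0, 22) [266.9 223.6]
(-55, 0, 0) [266.9 216.4]
side [238.8 287.3]
scene [244.3 201.9]
[ 0.435  -0.2918  1.295 ] [[-0.1, 11.2], [0.1, -7.6], [0.1, -0.2], [-0.1, 11.8], [-0.0, -9.2]]
(143, 0, 13) [267.4  13.6]
(45, 0, 22) [267.1 123.8]
(-55, 0, 22) [266.9 219.2]
(-55, 0, 0) [266.9 212.2]
side [239.4 285.6]
scene [245.5 202.7]
[239.67       286.33666667] [240.00333333 283.33666667] [246.33666667 202.33666667] [249.00333333 205.33666667]
```

Run:
```python
from h import *
from bench import ctrl
s=ctrl.get_state(); print(s["position"],s["tool_rot"])
plan(s,[((.4343,-.2952,.10),down(1.296-np.pi/2)),((.4343,-.2952,.004),down(1.296-np.pi/2))])
```

```text
[ 0.43609932 -0.29042538  0.19991691] [-2.49082360e+00 -1.91309197e+00 -9.88694641e-04]
call [-5.2 -0.5 99.9] [-0.0003 -0.001   0.0139]
-- at [ 0.4343 -0.2952  0.1   ]
call [ 0. -0. 96.] [0. 0. 0.]
-- at [ 0.4343 -0.2952  0.004 ]
```

>>> {"fn": "jog_arm", "kwargs": {"increments": [{"tx": -4,"ty": -0.5,"tz": 30,"wx": 0,"wy": 0,"wz": 0.013,"gripper": 0.7},{"tx": -4,"ty": -0.5,"tz": 60,"wx": 0,"wy": 0,"wz": 0.013,"gripper": 0.7},{"tx": -4,"ty": -0.5,"tz": 95,"wx": 0,"wy": 0,"wz": 0.013,"gripper": 0.7},{"tx": -4,"ty": -0.5,"tz": 125,"wx": 0,"wy": 0,"wz": 0.013,"gripper": 0.7},{"tx": -4,"ty": -0.5,"tz": 150,"wx": 0,"wy": 0,"wz": 0.013,"gripper": 0.7}]}}

```text
time: 9.22
position: [0.4342, -0.2931, 0.0485]
tool_rot: [-2.501, -1.899, -0.0]
ft_force: [0.0, -0.3, 0.0]
grip_width: 0.698
grip_force: 0.0
```

>>> {"fn": "jog_arm", "kwargs": {"increments": [{"tx": 0,"ty": 0,"tz": 18,"wx": 0,"wy": 0,"wz": 0,"gripper": 0.7},{"tx": 0,"ty": 0,"tz": 33,"wx": 0,"wy": 0,"wz": 0,"gripper": 0.7},{"tx": 0,"ty": 0,"tz": 42,"wx": 0,"wy": 0,"wz": 0,"gripper": 0.7},{"tx": 0,"ty": 0,"tz": 45,"wx": 0,"wy": 0,"wz": 0,"gripper": 0.7},{"tx": 0,"ty": 0,"tz": 45,"wx": 0,"wy": 0,"wz": 0,"gripper": 0.7}]}}

```text
time: 9.63
position: [0.4344, -0.2945, 0.005]
tool_rot: [-2.503, -1.897, -0.0]
ft_force: [-0.5, 0.3, 0.3]
grip_width: 0.699
grip_force: 0.0
```

>>> {"fn": "jog_arm", "kwargs": {"increments": [{"tx": 0,"ty": 0,"tz": 0,"wx": 0,"wy": 0,"wz": 0,"gripper": 0.1},{"tx": 0,"ty": 0,"tz": 0,"wx": 0,"wy": 0,"wz": 0,"gripper": 0.1},{"tx": 0,"ty": 0,"tz": 0,"wx": 0,"wy": 0,"wz": 0,"gripper": 0.1},{"tx": 0,"ty": 0,"tz": 0,"wx": 0,"wy": 0,"wz": 0,"gripper": 0.1},{"tx": 0,"ty": 0,"tz": 0,"wx": 0,"wy": 0,"wz": 0,"gripper": 0.1}], "grip_force": 60}}

```text
time: 10.05
position: [0.4344, -0.2959, 0.0055]
tool_rot: [2.505, 1.894, 0.0]
ft_force: [-0.2, 0.7, -0.7]
grip_width: 0.405
grip_force: 0.0
```

>>> {"fn": "jog_arm", "kwargs": {"increments": [{"tx": 0,"ty": 0,"tz": 0,"wx": 0,"wy": 0,"wz": 0,"gripper": 0.1},{"tx": 0,"ty": 0,"tz": 0,"wx": 0,"wy": 0,"wz": 0,"gripper": 0.1},{"tx": 0,"ty": 0,"tz": 0,"wx": 0,"wy": 0,"wz": 0,"gripper": 0.1},{"tx": 0,"ty": 0,"tz": 0,"wx": 0,"wy": 0,"wz": 0,"gripper": 0.1},{"tx": 0,"ty": 0,"tz": 0,"wx": 0,"wy": 0,"wz": 0,"gripper": 0.1}]}}

```text
time: 10.47
position: [0.4339, -0.2957, 0.0051]
tool_rot: [-2.505, -1.895, 0.001]
ft_force: [-2.0, 0.4, 4.9]
grip_width: 0.292
grip_force: 60.0
```

>>> {"fn": "jog_arm", "kwargs": {"increments": [{"tx": 0,"ty": 0,"tz": -20,"wx": 0,"wy": 0,"wz": 0,"gripper": 0.1},{"tx": 0,"ty": 0,"tz": -60,"wx": 0,"wy": 0,"wz": 0,"gripper": 0.1},{"tx": 0,"ty": 0,"tz": -100,"wx": 0,"wy": 0,"wz": 0,"gripper": 0.1},{"tx": 0,"ty": 0,"tz": -125,"wx": 0,"wy": 0,"wz": 0,"gripper": 0.1},{"tx": 0,"ty": 0,"tz": -125,"wx": 0,"wy": 0,"wz": 0,"gripper": 0.1}]}}

```text
time: 10.88
position: [0.4378, -0.2977, 0.1358]
tool_rot: [2.497, 1.889, 0.005]
ft_force: [1.1, -2.5, -2.0]
grip_width: 0.292
grip_force: 60.0
```

Run:
```python
from h import *
from bench import ctrl
s=ctrl.get_state(); print(s["position"],s["tool_rot"])
ch=np.array([.5896,.177,1.306]); yaw=ch[2]
# grip point pre-insert: tip at chest x=-150, y=-20; bar level, axis z .1195+.012
for tipx,az in ((-150,.135),(-150,.1195)):
  g=W(ch,np.array([tipx-143,-20,az])/1000); print(g)
  plan(s,[((g[0],g[1],az-.006),down(yaw-np.pi/2))])
```

```text
[ 0.43784082 -0.29766478  0.13580361] [2.49694461 1.8888914  0.00510526]
[ 5.32221096e-01 -1.11021981e-01  1.35000000e-04]
call [102.7  20.    3.2] [ 0.0052  0.0019 -0.0054]
call [102.5  20.6   3.3] [ 0.0052  0.0019 -0.0054]
-- at [ 0.5322 -0.111   0.129 ]
[ 5.32221096e-01 -1.11021981e-01  1.19500000e-04]
call [102.7  19.9  11. ] [ 0.0052  0.0019 -0.0054]
call [102.6  20.5  11.1] [ 0.0052  0.0019 -0.0054]
-- at [ 0.5322 -0.111   0.1135]
```

>>> {"fn": "jog_arm", "kwargs": {"increments": [{"tx": 25,"ty": 5,"tz": 0,"wx": 0,"wy": 0,"wz": -0.005,"gripper": 0.1},{"tx": 55,"ty": 11,"tz": 0,"wx": 0,"wy": 0,"wz": -0.007,"gripper": 0.1},{"tx": 90,"ty": 18,"tz": 0,"wx": 0,"wy": 0,"wz": -0.01,"gripper": 0.1},{"tx": 120,"ty": 24,"tz": 0,"wx": 0,"wy": 0,"wz": -0.01,"gripper": 0.1},{"tx": 150,"ty": 30,"tz": 0,"wx": 0,"wy": 0,"wz": -0.01,"gripper": 0.1}]}}

```text
time: 11.3
position: [0.5036, -0.1575, 0.1283]
tool_rot: [-2.494, -1.907, 0.001]
ft_force: [0.8, -0.4, -2.3]
grip_width: 0.294
grip_force: 60.0
```

>>> {"fn": "jog_arm", "kwargs": {"increments": [{"tx": 25,"ty": 5,"tz": 0,"wx": 0,"wy": 0,"wz": 0,"gripper": 0.1},{"tx": 45,"ty": 9,"tz": 0,"wx": 0,"wy": 0,"wz": 0,"gripper": 0.1},{"tx": 53,"ty": 11,"tz": 0,"wx": 0,"wy": 0,"wz": 0,"gripper": 0.1},{"tx": 53,"ty": 11,"tz": 0,"wx": 0,"wy": 0,"wz": 0,"gripper": 0.1},{"tx": 53,"ty": 11,"tz": 0,"wx": 0,"wy": 0,"wz": 0,"gripper": 0.1}]}}

```text
time: 11.72
position: [0.5275, -0.112, 0.1289]
tool_rot: [-2.495, -1.907, 0.003]
ft_force: [0.1, 0.1, -2.5]
grip_width: 0.294
grip_force: 60.0
```

>>> {"fn": "jog_arm", "kwargs": {"increments": [{"tx": 0,"ty": 0,"tz": 0,"wx": 0,"wy": 0,"wz": 0,"gripper": 0.1},{"tx": 0,"ty": 0,"tz": 0,"wx": 0,"wy": 0,"wz": 0,"gripper": 0.1},{"tx": 0,"ty": 0,"tz": 0,"wx": 0,"wy": 0,"wz": 0,"gripper": 0.1},{"tx": 0,"ty": 0,"tz": 0,"wx": 0,"wy": 0,"wz": 0,"gripper": 0.1},{"tx": 0,"ty": 0,"tz": 0,"wx": 0,"wy": 0,"wz": 0,"gripper": 0.1}]}}

```text
time: 12.13
position: [0.5282, -0.1118, 0.13]
tool_rot: [2.497, 1.906, -0.0]
ft_force: [-0.4, -0.1, -2.7]
grip_width: 0.296
grip_force: 60.0
```

Run:
```python
from bench import ctrl, vision
import cv2,numpy as np
s=ctrl.get_state(); print(s["time"],s["position"].tolist(),s["tool_rot"].tolist())
im=vision.get_image("wrist"); np.save("w4.npy",np.array(im["extrinsics"]))
sc=vision.get_image("scene")["color"]; sd=vision.get_image("side")["color"]
c=lambda i,x,y,W,H,k: cv2.resize(i[y:y+H,x:x+W],(W*k,H*k),interpolation=cv2.INTER_CUBIC)
w=cv2.convertScaleAbs(c(im["color"],160,0,240,300,2),alpha=1.3)
out=np.zeros((600,800,3),np.uint8); out[:,:480]=w; out[:300,482:]=c(sc,255,200,106,100,3)[:, :318]; out[300:,482:]=c(sd,220,155,106,100,3)
cv2.imwrite("pics/m4.png",out)
```

```text
12.1333 [0.5281740271654102, -0.11183973052688825, 0.1300078297264884] [2.4967901988894923, 1.9062660603203068, -0.00022138978653282927]
```

View pics/m4.png

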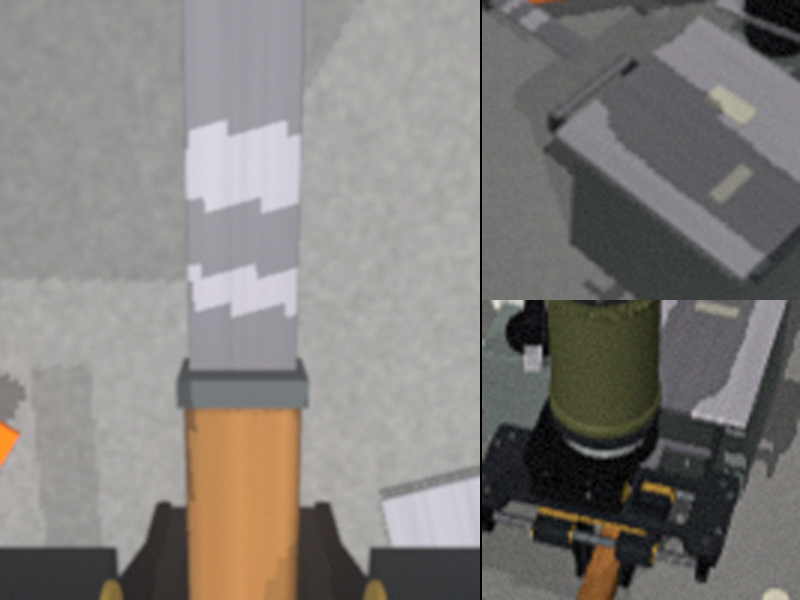

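The wrist view shows the blade straight along the tool axis, with the handle/ferrule edge at y≈405 in the pane. In the scene pane the blade tip shows near (590,57), with the rest at (552,115)–(635,65). I'll compare this with the prediction.

Run:
```python
from h import *
addw("w4","w4.npy")
p=np.array([0.52817,-0.11184,0.1300]);r=R.from_rotvec([2.49679,1.906266,-.00022])
print("toolx",r.apply([1,0,0]).round(4),"y",r.apply([0,1,0]).round(4))
for n,q in dict(hf_top=(45,0,-17),bl=(45,0,-8),tip=(143,0,-8),tipL=(143,12,-8),tipR=(143,-12,-8)).items():
    P=p+r.apply(np.array(q)/1000); u=proj("scene",P); w=proj("w4",P)
    print(n,P.round(4),"scene pane",((u-[255,200])*3+[482,0]).round(0),"wrist pane",((w-[160,0])*2).round(0))
for ch in ([.5896,.177,1.306],[.5929,.1732,1.2935]):
  for q in ((-130,21,114),(-130,-61,114),(-107,-90,133),(-107,90,133)):
    print(q,((proj("scene",W(ch,np.array(q)/1000))-[255,200])*3+[482,0]).round(0), end=" ")
  T=p+r.apply([.143,0,-.006]); c,s_=np.cos(ch[2]),np.sin(ch[2]); d=T-[ch[0],ch[1],0]; print("\ntip in chest",(c*d[0]+s_*d[1]).round(4),(-s_*d[0]+c*d[1]).round(4),d[2].round(4))
```

```text
toolx [ 2.635e-01  9.647e-01 -3.000e-04] y [ 9.647e-01 -2.635e-01  1.000e-04]
hf_top [ 0.54   -0.0684  0.147 ] scene pane [495. -15.] wrist pane [238. 387.]
bl [ 0.54   -0.0684  0.138 ] scene pane [495.  -7.] wrist pane [238. 377.]
tip [0.5658 0.0261 0.138 ] scene pane [579.  52.] wrist pane [ 237. -152.]
tipL [0.5774 0.0229 0.138 ] scene pane [569.  60.] wrist pane [ 304. -152.]
tipR [0.5543 0.0293 0.138 ] scene pane [589.  44.] wrist pane [ 171. -152.]
(-130, 21, 114) [627.  60.] (-130, -61, 114) [561. 115.] (-107, -90, 133) [558. 136.] (-107, 90, 133) [702.  16.] 
tip in chest -0.1518 -0.0166 0.136
(-130, 21, 114) [623.  60.] (-130, -61, 114) [556. 114.] (-107, -90, 133) [552. 136.] (-107, 90, 133) [698.  17.] 
tip in chest -0.1489 -0.0142 0.136
```

>>> {"fn": "jog_arm", "kwargs": {"increments": [{"tx": 0,"ty": 0,"tz": 8,"wx": 0,"wy": 0,"wz": -0.003,"gripper": 0.1},{"tx": 0,"ty": 0,"tz": 14,"wx": 0,"wy": 0,"wz": -0.003,"gripper": 0.1},{"tx": 0,"ty": 0,"tz": 16.5,"wx": 0,"wy": 0,"wz": -0.003,"gripper": 0.1},{"tx": 0,"ty": 0,"tz": 16.5,"wx": 0,"wy": 0,"wz": -0.003,"gripper": 0.1},{"tx": 0,"ty": 0,"tz": 16.5,"wx": 0,"wy": 0,"wz": -0.003,"gripper": 0.1}]}}

```text
time: 12.7
position: [0.528, -0.111, 0.1129]
tool_rot: [-2.492, -1.911, 0.001]
ft_force: [-0.0, -0.6, -2.3]
grip_width: 0.292
grip_force: 60.0
```

>>> {"fn": "jog_arm", "kwargs": {"increments": [{"tx": 7,"ty": 0,"tz": 0,"wx": 0,"wy": 0,"wz": 0,"gripper": 0.1},{"tx": 14,"ty": 0,"tz": 0,"wx": 0,"wy": 0,"wz": 0,"gripper": 0.1},{"tx": 21,"ty": 0,"tz": 0,"wx": 0,"wy": 0,"wz": 0,"gripper": 0.1},{"tx": 28,"ty": 0,"tz": 0,"wx": 0,"wy": 0,"wz": 0,"gripper": 0.1},{"tx": 32,"ty": 0,"tz": 0,"wx": 0,"wy": 0,"wz": 0,"gripper": 0.1}]}}

```text
time: 13.12
position: [0.5372, -0.0783, 0.1137]
tool_rot: [-2.491, -1.914, -0.001]
ft_force: [0.0, 0.4, -1.3]
grip_width: 0.293
grip_force: 60.0
```

>>> {"fn": "jog_arm", "kwargs": {"increments": [{"tx": 3,"ty": 0,"tz": 0,"wx": 0,"wy": 0,"wz": 0,"gripper": 0.1},{"tx": 7,"ty": 0,"tz": 0,"wx": 0,"wy": 0,"wz": 0,"gripper": 0.1},{"tx": 11,"ty": 0,"tz": 0,"wx": 0,"wy": 0,"wz": 0,"gripper": 0.1},{"tx": 15,"ty": 0,"tz": 0,"wx": 0,"wy": 0,"wz": 0,"gripper": 0.1},{"tx": 18,"ty": 0,"tz": 0,"wx": 0,"wy": 0,"wz": 0,"gripper": 0.1}]}}

```text
time: 13.53
position: [0.5414, -0.0624, 0.1134]
tool_rot: [-2.493, -1.911, -0.0]
ft_force: [0.3, -0.0, -2.3]
grip_width: 0.291
grip_force: 60.0
```

Run:
```python
from bench import ctrl, vision
import cv2,numpy as np
s=ctrl.get_state(); print(s["time"],s["position"].tolist(),s["tool_rot"].tolist(),s["ft_force"],s["torque"])
sc=vision.get_image("scene")["color"]
cv2.imwrite("pics/m5.png",cv2.convertScaleAbs(cv2.resize(sc[190:260,255:345],(720,560),interpolation=cv2.INTER_CUBIC),alpha=1.4))
```

```text
13.5333 [0.5414330062006302, -0.062421747296239685, 0.11341458948145923] [-2.4930914258739683, -1.9114992499262964, -4.1302158097259045e-05] [ 0.32023364 -0.01624438 -2.27390219] [-0.05385507 -0.05324727 -0.05270241]
```

View pics/m5.png

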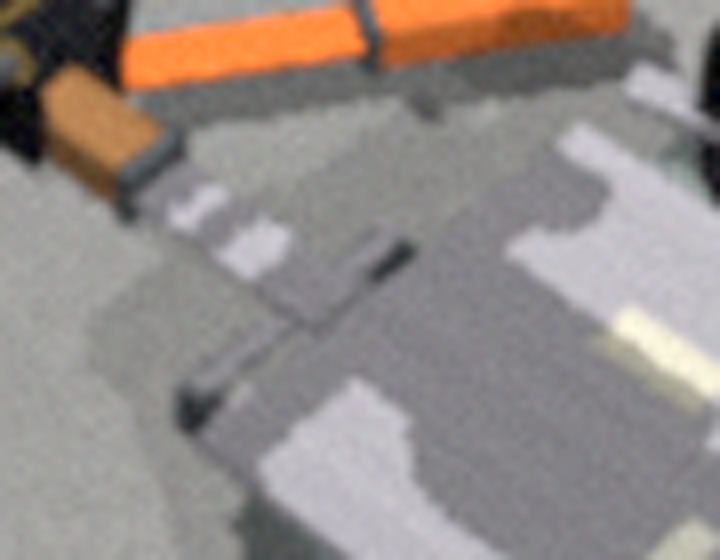

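The scene picture shows the blade lying across the rest at about (330,290) and disappearing under the lid edge near (310,330). The forces are free. I'll advance 8 mm more and begin levering.

>>> {"fn": "jog_arm", "kwargs": {"increments": [{"tx": 2,"ty": 0,"tz": 0,"wx": 0,"wy": 0,"wz": 0,"gripper": 0.1},{"tx": 4,"ty": 0,"tz": 0,"wx": 0,"wy": 0,"wz": 0,"gripper": 0.1},{"tx": 6,"ty": 0,"tz": 0,"wx": 0,"wy": 0,"wz": 0,"gripper": 0.1},{"tx": 8,"ty": 0,"tz": 0,"wx": 0,"wy": 0,"wz": 0,"gripper": 0.1},{"tx": 8,"ty": 0,"tz": 0,"wx": 0,"wy": 0,"wz": 0,"gripper": 0.1}]}}

```text
time: 14.0
position: [0.5435, -0.0546, 0.1135]
tool_rot: [-2.493, -1.912, -0.0]
ft_force: [0.1, 0.0, -2.5]
grip_width: 0.29
grip_force: 60.0
```

>>> {"fn": "jog_arm", "kwargs": {"increments": [{"tx": 0.1,"ty": 0,"tz": 8.7,"wx": 0,"wy": 0.05,"wz": 0,"gripper": 0.1},{"tx": 0.4,"ty": 0,"tz": 14,"wx": 0,"wy": 0.1,"wz": 0,"gripper": 0.1},{"tx": 1,"ty": 0,"tz": 19.3,"wx": 0,"wy": 0.15,"wz": 0,"gripper": 0.1},{"tx": 1.9,"ty": 0,"tz": 24.5,"wx": 0,"wy": 0.2,"wz": 0,"gripper": 0.1},{"tx": 1.9,"ty": 0,"tz": 24.5,"wx": 0,"wy": 0.2,"wz": 0,"gripper": 0.1}]}}

```text
time: 14.42
position: [0.5437, -0.0544, 0.0886]
tool_rot: [-2.391, -1.826, -0.242]
ft_force: [-1.0, 0.0, 1.4]
grip_width: 0.289
grip_force: 60.0
```

>>> {"fn": "jog_arm", "kwargs": {"increments": [{"tx": 0.1,"ty": 0,"tz": 5.3,"wx": 0,"wy": 0.05,"wz": 0,"gripper": 0.1},{"tx": 0.4,"ty": 0,"tz": 10.6,"wx": 0,"wy": 0.1,"wz": 0,"gripper": 0.1},{"tx": 1,"ty": 0,"tz": 15.9,"wx": 0,"wy": 0.15,"wz": 0,"gripper": 0.1},{"tx": 1.9,"ty": 0,"tz": 21.1,"wx": 0,"wy": 0.2,"wz": 0,"gripper": 0.1},{"tx": 1.9,"ty": 0,"tz": 21.1,"wx": 0,"wy": 0.2,"wz": 0,"gripper": 0.1}]}}

```text
time: 14.83
position: [0.5451, -0.049, 0.068]
tool_rot: [-2.274, -1.737, -0.46]
ft_force: [-1.5, -2.5, 3.1]
grip_width: 0.293
grip_force: 60.0
```

Run:
```python
from bench import ctrl
from h import *
s=ctrl.get_state(); print(s["position"],R.from_rotvec(s["tool_rot"]).as_matrix()[:,0],s["ft_force"],s["torque"],s["joint_positions"].round(2))
```

```text
[ 0.54505601 -0.04904702  0.06800863] [0.24254506 0.88840642 0.38975112] [-1.51273012 -2.51644818  3.12606074] [-0.10215239 -0.04786785  0.09651033] [ 0.78  0.31 -0.53  1.9  -0.3   0.99  0.16]
```

>>> {"fn": "jog_arm", "kwargs": {"increments": [{"tx": 0.1,"ty": 0,"tz": 5.3,"wx": 0,"wy": 0.05,"wz": 0,"gripper": 0.1},{"tx": 0.4,"ty": 0,"tz": 10.6,"wx": 0,"wy": 0.1,"wz": 0,"gripper": 0.1},{"tx": 1,"ty": 0,"tz": 15.9,"wx": 0,"wy": 0.15,"wz": 0,"gripper": 0.1},{"tx": 1.9,"ty": 0,"tz": 21.1,"wx": 0,"wy": 0.2,"wz": 0,"gripper": 0.1},{"tx": 1.9,"ty": 0,"tz": 21.1,"wx": 0,"wy": 0.2,"wz": 0,"gripper": 0.1}]}}

```text
time: 15.25
position: [0.548, -0.0392, 0.0494]
tool_rot: [-2.145, -1.639, -0.662]
ft_force: [-1.6, -3.3, 2.3]
grip_width: 0.289
grip_force: 60.0
```

>>> {"fn": "jog_arm", "kwargs": {"increments": [{"tx": 0,"ty": 0,"tz": 0,"wx": 0,"wy": 0,"wz": 0,"gripper": 0.1},{"tx": 0,"ty": 0,"tz": 0,"wx": 0,"wy": 0,"wz": 0,"gripper": 0.1},{"tx": 0,"ty": 0,"tz": 0,"wx": 0,"wy": 0,"wz": 0,"gripper": 0.1},{"tx": 0,"ty": 0,"tz": 0,"wx": 0,"wy": 0,"wz": 0,"gripper": 0.1},{"tx": 0,"ty": 0,"tz": 0,"wx": 0,"wy": 0,"wz": 0,"gripper": 0.1}]}}

```text
time: 15.67
position: [0.5483, -0.0399, 0.0502]
tool_rot: [-2.147, -1.647, -0.659]
ft_force: [-1.9, -6.2, 1.3]
grip_width: 0.288
grip_force: 60.0
```

Run:
```python
from bench import ctrl,vision
from h import *
import cv2
s=ctrl.get_state(); print(s["position"],R.from_rotvec(s["tool_rot"]).as_matrix()[:,0],s["ft_force"],s["torque"])
sc=vision.get_image("scene")["color"]
cv2.imwrite("pics/m6.png",cv2.convertScaleAbs(cv2.resize(sc[150:300,225:425],(600,450),interpolation=cv2.INTER_CUBIC),alpha=1.3))
```

```text
[ 0.54831133 -0.03985149  0.05020104] [0.21404724 0.8006438  0.559601  ] [-1.86984685 -6.22308713  1.26238264] [-0.94646605  0.20962214  0.02297602]
```

View pics/m6.png

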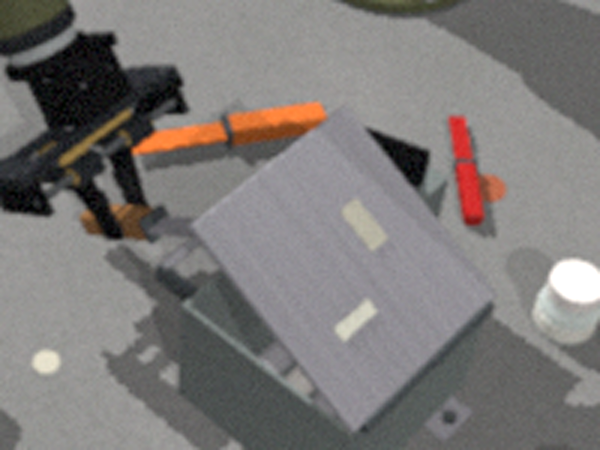

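The scene view shows the lid standing open with its front edge at (195,220)–(345,105), and the bar still on the rest at (175,225). Next I withdraw the bar and lay it back at its old place.

Run:
```python
from bench import ctrl
from h import *
s=ctrl.get_state(); p=s["position"]; r=R.from_rotvec(s["tool_rot"]); u=np.array([np.cos(1.306),np.sin(1.306),0]); z=np.array([0,0,1])
plan(s,[(p-.05*u+.03*z,r),(p-.12*u+.06*z,down(1.30-np.pi/2)),((.4343,-.2955,.09),down(1.296-np.pi/2))])
```

```text
call [-24.7  -0.1 -52.8] [0. 0. 0.]
-- at [ 0.5352 -0.0881  0.0802]
call [-41.2  -0.1 -64. ] [-0.0007 -0.5939  0.0086]
-- at [ 0.5169 -0.1557  0.1102]
call [-156.8  -42.2   20.2] [-0.    -0.     0.004]
-- at [ 0.4343 -0.2955  0.09  ]
```

>>> {"fn": "jog_arm", "kwargs": {"increments": [{"tx": -5,"ty": 0,"tz": -11,"wx": 0,"wy": 0,"wz": 0,"gripper": 0.1},{"tx": -10,"ty": 0,"tz": -22,"wx": 0,"wy": 0,"wz": 0,"gripper": 0.1},{"tx": -16,"ty": 0,"tz": -35,"wx": 0,"wy": 0,"wz": 0,"gripper": 0.1},{"tx": -25,"ty": 0,"tz": -53,"wx": 0,"wy": 0,"wz": 0,"gripper": 0.1},{"tx": -25,"ty": 0,"tz": -53,"wx": 0,"wy": 0,"wz": 0,"gripper": 0.1}]}}

```text
time: 16.13
position: [0.5355, -0.0922, 0.081]
tool_rot: [-2.151, -1.644, -0.662]
ft_force: [0.4, -1.2, -2.2]
grip_width: 0.293
grip_force: 60.0
```

>>> {"fn": "jog_arm", "kwargs": {"increments": [{"tx": -12,"ty": 0,"tz": -16,"wx": 0,"wy": -0.08,"wz": 0,"gripper": 0.1},{"tx": -24,"ty": 0,"tz": -32,"wx": 0,"wy": -0.2,"wz": 0.003,"gripper": 0.1},{"tx": -34,"ty": 0,"tz": -48,"wx": 0,"wy": -0.32,"wz": 0.005,"gripper": 0.1},{"tx": -41,"ty": 0,"tz": -64,"wx": 0,"wy": -0.44,"wz": 0.007,"gripper": 0.1},{"tx": -41,"ty": 0,"tz": -64,"wx": -0.001,"wy": -0.554,"wz": 0.009,"gripper": 0.1}]}}

```text
time: 16.55
position: [0.5179, -0.1593, 0.1128]
tool_rot: [-2.492, -1.883, -0.05]
ft_force: [0.8, 0.4, -3.1]
grip_width: 0.292
grip_force: 60.0
```

>>> {"fn": "jog_arm", "kwargs": {"increments": [{"tx": 0,"ty": 0,"tz": 0,"wx": 0,"wy": -0.04,"wz": 0,"gripper": 0.1},{"tx": 0,"ty": 0,"tz": 0,"wx": 0,"wy": -0.04,"wz": 0,"gripper": 0.1},{"tx": 0,"ty": 0,"tz": 0,"wx": 0,"wy": -0.04,"wz": 0,"gripper": 0.1},{"tx": 0,"ty": 0,"tz": 0,"wx": 0,"wy": -0.04,"wz": 0,"gripper": 0.1},{"tx": 0,"ty": 0,"tz": 0,"wx": 0,"wy": -0.04,"wz": 0,"gripper": 0.1}]}}

```text
time: 16.97
position: [0.5159, -0.1558, 0.1087]
tool_rot: [-2.499, -1.893, -0.005]
ft_force: [0.1, -0.0, -2.9]
grip_width: 0.293
grip_force: 60.0
```

>>> {"fn": "jog_arm", "kwargs": {"increments": [{"tx": -30,"ty": -8,"tz": 4,"wx": 0,"wy": 0,"wz": 0.004,"gripper": 0.1},{"tx": -65,"ty": -17,"tz": 8,"wx": 0,"wy": 0,"wz": 0.004,"gripper": 0.1},{"tx": -100,"ty": -27,"tz": 13,"wx": 0,"wy": 0,"wz": 0.004,"gripper": 0.1},{"tx": -135,"ty": -36,"tz": 17,"wx": 0,"wy": 0,"wz": 0.004,"gripper": 0.1},{"tx": -157,"ty": -42,"tz": 20,"wx": 0,"wy": 0,"wz": 0.004,"gripper": 0.1}]}}

```text
time: 17.38
position: [0.4302, -0.2992, 0.0875]
tool_rot: [-2.507, -1.883, -0.002]
ft_force: [-0.0, -0.1, -1.5]
grip_width: 0.296
grip_force: 60.0
```

>>> {"fn": "jog_arm", "kwargs": {"increments": [{"tx": 0,"ty": 0,"tz": 0,"wx": 0,"wy": 0,"wz": 0,"gripper": 0.1},{"tx": 0,"ty": 0,"tz": 0,"wx": 0,"wy": 0,"wz": 0,"gripper": 0.1},{"tx": 0,"ty": 0,"tz": 0,"wx": 0,"wy": 0,"wz": 0,"gripper": 0.1},{"tx": 0,"ty": 0,"tz": 0,"wx": 0,"wy": 0,"wz": 0,"gripper": 0.1},{"tx": 0,"ty": 0,"tz": 0,"wx": 0,"wy": 0,"wz": 0,"gripper": 0.1}]}}

```text
time: 17.8
position: [0.435, -0.2931, 0.0885]
tool_rot: [-2.499, -1.895, -0.007]
ft_force: [-0.3, 0.4, -2.6]
grip_width: 0.298
grip_force: 60.0
```

Run:
```python
from bench import ctrl,vision
from h import *
import cv2
s=ctrl.get_state(); print(s["position"],R.from_rotvec(s["tool_rot"]).as_matrix()[:,0].round(3),s["ft_force"],s["torque"])
a=vision.get_image("side")["color"];b=vision.get_image("wrist")["color"]
out=np.hstack([cv2.resize(a,(400,300)),cv2.resize(b,(400,300))]); cv2.imwrite("pics/m7.png",out)
```

```text
[ 0.43499781 -0.29306411  0.08849353] [0.27  0.963 0.006] [-0.25659541  0.42306884 -2.56355912] [-0.0865303  -0.04775736 -0.02944534]
```

View pics/m7.png

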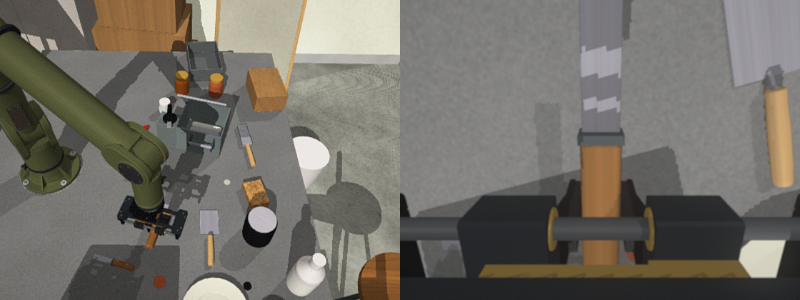

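The side view shows the lid open (205,100) and the bystanders in place. In the wrist view the bar sits in the fingers as before, with its ferrule at y≈140 and no slip. I'll lower it.

>>> {"fn": "jog_arm", "kwargs": {"increments": [{"tx": 0,"ty": 0,"tz": 25,"wx": 0,"wy": 0,"wz": 0,"gripper": 0.1},{"tx": 0,"ty": 0,"tz": 50,"wx": 0,"wy": 0,"wz": 0,"gripper": 0.1},{"tx": 0,"ty": 0,"tz": 68,"wx": 0,"wy": 0,"wz": 0,"gripper": 0.1},{"tx": 0,"ty": 0,"tz": 77,"wx": 0,"wy": 0,"wz": 0,"gripper": 0.1},{"tx": 0,"ty": 0,"tz": 79,"wx": 0,"wy": 0,"wz": 0,"gripper": 0.1}]}}

```text
time: 18.32
position: [0.4332, -0.2923, 0.0077]
tool_rot: [-2.498, -1.892, -0.004]
ft_force: [-0.5, 0.8, -3.6]
grip_width: 0.292
grip_force: 60.0
```

>>> {"fn": "jog_arm", "kwargs": {"increments": [{"tx": 0,"ty": 0,"tz": 2,"wx": 0,"wy": 0,"wz": 0,"gripper": 0.1},{"tx": 0,"ty": 0,"tz": 4,"wx": 0,"wy": 0,"wz": 0,"gripper": 0.1},{"tx": 0,"ty": 0,"tz": 4,"wx": 0,"wy": 0,"wz": 0,"gripper": 0.1},{"tx": 0,"ty": 0,"tz": 4,"wx": 0,"wy": 0,"wz": 0,"gripper": 0.1},{"tx": 0,"ty": 0,"tz": 4,"wx": 0,"wy": 0,"wz": 0,"gripper": 0.1}]}}

```text
time: 18.73
position: [0.4347, -0.294, 0.0062]
tool_rot: [-2.502, -1.893, -0.006]
ft_force: [0.0, 0.1, -2.3]
grip_width: 0.294
grip_force: 60.0
```

Within about 1 mm of the bench, so I'll release and rise.

>>> {"fn": "jog_arm", "kwargs": {"increments": [{"tx": 0,"ty": 0,"tz": 1,"wx": 0,"wy": 0,"wz": 0,"gripper": 0.1},{"tx": 0,"ty": 0,"tz": 1,"wx": 0,"wy": 0,"wz": 0,"gripper": 0.35},{"tx": 0,"ty": 0,"tz": 1,"wx": 0,"wy": 0,"wz": 0,"gripper": 0.6},{"tx": 0,"ty": 0,"tz": 1,"wx": 0,"wy": 0,"wz": 0,"gripper": 0.7},{"tx": 0,"ty": 0,"tz": 1,"wx": 0,"wy": 0,"wz": 0,"gripper": 0.7}]}}

```text
time: 19.15
position: [0.4344, -0.2937, 0.0046]
tool_rot: [-2.502, -1.893, -0.006]
ft_force: [-0.1, 0.2, -0.6]
grip_width: 0.495
grip_force: 0.0
```

>>> {"fn": "jog_arm", "kwargs": {"increments": [{"tx": 0,"ty": 0,"tz": 0,"wx": 0,"wy": 0,"wz": 0,"gripper": 0.7},{"tx": 0,"ty": 0,"tz": -10,"wx": 0,"wy": 0,"wz": 0,"gripper": 0.7},{"tx": 0,"ty": 0,"tz": -30,"wx": 0,"wy": 0,"wz": 0,"gripper": 0.7},{"tx": 0,"ty": 0,"tz": -60,"wx": 0,"wy": 0,"wz": 0,"gripper": 0.7},{"tx": 0,"ty": 0,"tz": -95,"wx": 0,"wy": 0,"wz": 0,"gripper": 0.7}]}}

```text
time: 19.57
position: [0.4331, -0.2932, 0.0996]
tool_rot: [-2.498, -1.891, -0.005]
ft_force: [-0.1, -0.2, -0.4]
grip_width: 0.697
grip_force: 0.0
```

>>> {"fn": "jog_arm", "kwargs": {"increments": [{"tx": 0,"ty": 0,"tz": -30,"wx": 0,"wy": 0,"wz": 0,"gripper": 0.7},{"tx": 0,"ty": 0,"tz": -60,"wx": 0,"wy": 0,"wz": 0,"gripper": 0.7},{"tx": 0,"ty": 0,"tz": -90,"wx": 0,"wy": 0,"wz": 0,"gripper": 0.7},{"tx": 0,"ty": 0,"tz": -100,"wx": 0,"wy": 0,"wz": 0,"gripper": 0.7},{"tx": 0,"ty": 0,"tz": -100,"wx": 0,"wy": 0,"wz": 0,"gripper": 0.7}]}}

```text
time: 19.98
position: [0.436, -0.2958, 0.2033]
tool_rot: [2.504, 1.895, 0.008]
ft_force: [0.6, -0.2, 0.1]
grip_width: 0.7
grip_force: 0.0
```

Run:
```python
from bench import ctrl,vision
import cv2,numpy as np
a=vision.get_image("scene")["color"];b=vision.get_image("wrist")["color"]
cv2.imwrite("pics/m8.png",np.hstack([cv2.resize(a,(400,300)),cv2.resize(b,(400,300))]))
```

```text
(no output)
```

View pics/m8.png

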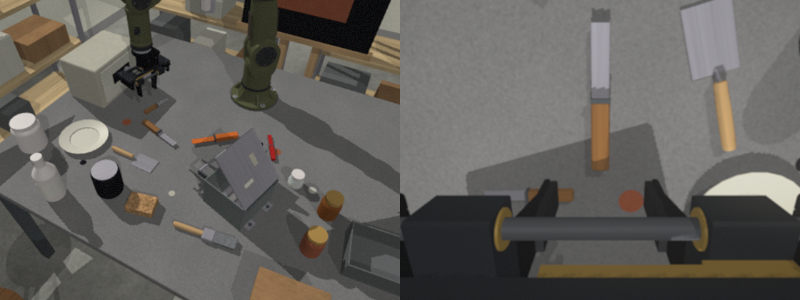

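The picture shows the bar flat at its old place (160,133), the lid open at (245,165), and everything else undisturbed. I'll hand the job in.

```bash
python3 -c "
from bench import ctrl
print(ctrl.close_job())"
```

```text
the job is handed in; nothing more can be done
None
```

I handed the job in at about 20 s: the latch knob is past its detent, the lid was levered off the rest and sprang open, and the pry bar lies flat and released at its old place. The last pictures showed nothing else disturbed, but the hand-in call gave no verdict.

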